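Book in the finished pewter caddies

ROBOT

A 6-joint arm with a two-finger parallel gripper is mounted at the origin on the work surface. World frame = base frame: x ahead of the robot, y to its left, z up, the work surface at z = 0. Lengths are in m, angles in rad, forces in N, time in s.
With the tool pointing down it reaches from about 0.275 to 0.85 m from the base axis. Payload 5.2 kg.
Tool frame: the origin (TCP) lies at the very end of the fingers, on their centre line; the grasp point (between the pads) lies 19 mm behind it; z points along the fingers, y is the line along which they close (so a half turn about z gives the same grasp; the last joint's range is limited). The gripper opens to 85 mm and grips with 20 to 120 N. Pads are 22 mm wide; open, the fingers measure 114 mm over their backs; the gripper's body (76 mm by 85 mm) begins 54 mm behind the grasp point. The pads swing forward as they close: fully open they stand 13 mm farther back than shut.
Start: joints at [0.9, 0.259, 1.535, -0, 1.348, -0.203], TCP at [0.248, 0.491, 0.231] pointing down, gripper open.
Joint ranges: [-3.14, 3.14], [-0.91, 2.08], [0.19, 2.58], [-1.22, 4.36], [0.22, 2.71], [-3.12, 3.12]. Speed limits (rad/s): [2.57, 2.57, 3.14, 3.14, 3.14, 3.14].

INTERFACE

Orientations are given as a 3x3 rotation matrix whose columns are the frame's x, y, z axes.
In Python, from station import state, capture, hand_in gives the robot as it stands.
- The arm moves only by the shell command python3 -m handwheel 'ROWS'. ROWS is JSON, a list of rows, each an object with "gripper": the closure, from -1 (fully open) to 1 (shut); "translation": the shift along the world's x, y, z in units of 0.025 m (1.0 is 0.025 m), a list of three; "twist": the turn, a rotation vector about the world's x, y, z in units of 0.1 rad (1.0 is 0.1 rad), a list of three. In form: [{"gripper": gripper, "translation": [tx, ty, tz], "twist": [ax, ay, az]}, ...]. A call has exactly 5 rows; each row shifts and turns the commanded pose from where the row before left it; what a row does not reach is not made up. A row lasts 1/10 s, in which the tool goes at most 50 mm and 8.59 degrees, less where a joint would pass 70% of its speed; a pose out of reach is approached as far as the arm can. A call with a number of a shift or a turn outside -1 to 1 is refused whole. A call with a gripper value outside its range is refused whole. The fingers move at their own pace and stop on an object; the grip force is fixed at half the most. Time passes only in rows, so rows that do not move let the fingers close, or fill a call up. It gives the time, the measured TCP pose, the force, the opening and the grip force at its end, in the units of the state.
- state(): the state, without advancing time (a new reading comes with each control period).
- capture(name): name is "scene" or "top" or "wrist"; returns a dict with "pixels" (400x640x3 uint8, red, green, blue), "range_z" (400x640 float32, m along the optical axis (not along the pixel's ray), 0 where there is no reading), "mtx" (3x3 intrinsics, pixels), "origin" and "orientation" of the camera in the world; the wrist camera has in their place "tool_from_camera" (4x4, takes a point from camera to tool coordinates, whose origin is the TCP and whose axes are the flange's). Camera axes: x right, y down, z forward; pixel columns grow to the right and rows downward; lengths in m; the calibration is good to about 2 mm. A picture is of the moment at which its call begins: read the wrist's pose just before it.
- hand_in(): hands the job in; it is judged then, once.
The state is a dict: "time_s": time; "q": joint angles; "joint_velocities": joint speeds; "effort": joint torques, N m; "tool_pos": TCP position; "tcp_rot": TCP orientation; "ft_force": force on the tool from outside, world axes, zero at the start; "torque": the same for the moment, N m; "width": finger opening in m; "grasp_force": force on a finger pad.
Only numpy, scipy, OpenCV 4.12 (cv2) and the standard library are available. Lean on these libraries where they do the work, as an engineer would, in place of code of your own. Each camera call takes 0.05 s, during which the arm holds its last target. There are 200 camera calls.

TASK

Book in the finished pewter caddies on the bench (two or three of them): without lifting them off the bench, slide each one into a painted bay of its own so that it stands wholly inside the ring, and when all are in, take the hand scanner and read first the bench's green-edged location ticket on its stand, then the caddies' tickets in the order red, yellow, blue, leaving out a colour that is not there. For each, hold the scanner still for about three seconds, window square to the ticket, beam on its middle, from 4 to 10 cm away. Then slide the scanner tail first fully home into its charging sleeve, with every caddy still in its bay and the other things on the bench left alone.

Things in the scene. Friction and masses are not known exactly. Their poses are not given: they have to be found in the camera images.
- red_caddy: loose round pewter caddy, red band and top, 0.3 to 0.55 kg; may be absent. Upright wall 96 mm diameter, 45 mm high; then a 45-degree cone up to a flat 40 mm red top at 73 mm height. Too wide to grip; slides when pushed at the wall. Origin: centre of underside; z up; ticket on its -x side.
- red_ticket: barcode ticket, white with black bars and red edge, 38 mm wide, 30 mm up the slope, fixed on the red caddy's cone. Origin: middle of its face, 36.5 mm out from the caddy's axis, 61.5 mm above the bench. z: outward normal, 45 degrees above level; y: across; x: up the slope. Faces the robot's side (-x) within 35 degrees at the start.
- yellow_caddy: loose round pewter caddy, yellow band and top, 0.3 to 0.55 kg; may be absent. Upright wall 96 mm diameter, 45 mm high; then a 45-degree cone up to a flat 40 mm yellow top at 73 mm height. Too wide to grip; slides when pushed at the wall. Origin: centre of underside; z up; ticket on its -x side.
- yellow_ticket: barcode ticket, white with black bars and yellow edge, 38 mm wide, 30 mm up the slope, fixed on the yellow caddy's cone. Origin: middle of its face, 36.5 mm out from the caddy's axis, 61.5 mm above the bench. z: outward normal, 45 degrees above level; y: across; x: up the slope. Faces the robot's side (-x) within 35 degrees at the start.
- blue_caddy: loose round pewter caddy, blue band and top, 0.3 to 0.55 kg; may be absent. Upright wall 96 mm diameter, 45 mm high; then a 45-degree cone up to a flat 40 mm blue top at 73 mm height. Too wide to grip; slides when pushed at the wall. Origin: centre of underside; z up; ticket on its -x side.
- blue_ticket: barcode ticket, white with black bars and blue edge, 38 mm wide, 30 mm up the slope, fixed on the blue caddy's cone. Origin: middle of its face, 36.5 mm out from the caddy's axis, 61.5 mm above the bench. z: outward normal, 45 degrees above level; y: across; x: up the slope. Faces the robot's side (-x) within 35 degrees at the start.
- bay0 (a point): centre, at bench level, of one of three bays in a row 170 mm apart: a white painted ring of 126 mm inner diameter with a cross in the middle, flush with the bench (nothing to climb or catch on)
- bay1 (a point): centre, at bench level, of one of three bays in a row 170 mm apart: a white painted ring of 126 mm inner diameter with a cross in the middle, flush with the bench (nothing to climb or catch on)
- bay2 (a point): centre, at bench level, of one of three bays in a row 170 mm apart: a white painted ring of 126 mm inner diameter with a cross in the middle, flush with the bench (nothing to climb or catch on)
- scanner: loose barcode scanner, 0.2 kg, lying on its belly: grey bar with orange tail, 34 wide, 34 high, x = -70 (tail) to +50 mm, then a black angled head 36 wide, 38 high, to x = +77 mm. Origin: belly plane, near the centre of mass; x to the head, z up. Grip from above across the 34 mm, e.g. at x = +20 mm: there the fingers clear the sleeve when docked.
- scanner_eye: the scanner's amber reading window, in its head at x = +68, z = +12.5 mm of the scanner. Origin: centre of the window. x: the reading beam, pointing forward and 45 degrees down when the scanner is level; y as the scanner's y. Always reading: no trigger.
- dock: fixed charging sleeve, black, orange roof, no floor: the scanner's belly slides on the bench. Inside 38 wide, 40 high, 57 mm deep to the back wall; outside 48 wide, 45 high; flared cheeks reach 14 mm ahead of the mouth. Origin: on the bench, middle of the mouth; x out of the mouth. Scanner fully home, tail first: its origin at x = +13 mm here, x axes alike.
- cup: bystander: loose pewter cup, 68 mm rim diameter, 75 mm high, beyond the bays; origin at the centre of its underside
- station_ticket: the bench's own location ticket, like the caddies' (38 mm wide, 30 mm up the slope) but with a green edge, fixed on the 45-degree head of a little stand beyond the bays (92 mm high, 60 mm wide base). Origin: middle of its face, 75 mm above the bench; z: outward normal, 45 degrees above level, roughly towards the robot (-x); y: across; x: up the slope.
- strip_block: bystander: dark wooden block 50 x 60 x 35 mm beyond the bays; origin at the centre of its underside
Not all that is in view belongs to the job. Leave any turquoise look-alike of the yellow_caddy alone.

How it is judged:
On the way, in this order (a step that is already met when the one before it is completed fails the run):
1. every caddy present stands inside a bay ((horizontal distance between red_caddy and bay0 below 0.016 m or horizontal distance between red_caddy and bay1 below 0.016 m or horizontal distance between red_caddy and bay2 below 0.016 m) and (horizontal distance between yellow_caddy and bay0 below 0.016 m or horizontal distance between yellow_caddy and bay1 below 0.016 m or horizontal distance between yellow_caddy and bay2 below 0.016 m) and (horizontal distance between blue_caddy and bay0 below 0.016 m or horizontal distance between blue_caddy and bay1 below 0.016 m or horizontal distance between blue_caddy and bay2 below 0.016 m)), for 0.3 s.
2. the scanner reads the station ticket: steady for 2 s, window 30 to 120 mm from the ticket, beam within 12 mm of its middle and within 0.4 rad of square (x of station_ticket in the frame of scanner_eye between 0.03 and 0.12 m and y of station_ticket in the frame of scanner_eye between -0.012 and 0.012 m and z of station_ticket in the frame of scanner_eye between -0.012 and 0.012 m and z of scanner_eye in the frame of station_ticket above 0.02 m and angle between the x axis of scanner_eye and the z axis of station_ticket, either way round below 0.4 rad), for 2 s.
3. the scanner reads the red ticket: steady for 2 s, window 30 to 120 mm from the ticket, beam within 12 mm of its middle and within 0.4 rad of square (x of red_ticket in the frame of scanner_eye between 0.03 and 0.12 m and y of red_ticket in the frame of scanner_eye between -0.012 and 0.012 m and z of red_ticket in the frame of scanner_eye between -0.012 and 0.012 m and z of scanner_eye in the frame of red_ticket above 0.02 m and angle between the x axis of scanner_eye and the z axis of red_ticket, either way round below 0.4 rad), for 2 s.
4. the scanner reads the yellow ticket: steady for 2 s, window 30 to 120 mm from the ticket, beam within 12 mm of its middle and within 0.4 rad of square (x of yellow_ticket in the frame of scanner_eye between 0.03 and 0.12 m and y of yellow_ticket in the frame of scanner_eye between -0.012 and 0.012 m and z of yellow_ticket in the frame of scanner_eye between -0.012 and 0.012 m and z of scanner_eye in the frame of yellow_ticket above 0.02 m and angle between the x axis of scanner_eye and the z axis of yellow_ticket, either way round below 0.4 rad), for 2 s.
5. the scanner reads the blue ticket: steady for 2 s, window 30 to 120 mm from the ticket, beam within 12 mm of its middle and within 0.4 rad of square (x of blue_ticket in the frame of scanner_eye between 0.03 and 0.12 m and y of blue_ticket in the frame of scanner_eye between -0.012 and 0.012 m and z of blue_ticket in the frame of scanner_eye between -0.012 and 0.012 m and z of scanner_eye in the frame of blue_ticket above 0.02 m and angle between the x axis of scanner_eye and the z axis of blue_ticket, either way round below 0.4 rad), for 2 s.
At the end, for the whole second after the job is handed in: Every caddy present stands upright and at rest with its centre within 16 mm of the centre of a bay; the scanner lies flat at rest in the sleeve, tail first, within 8 mm of the back wall, straight within 0.12 rad (all of step 1 and angle between each of red_caddy, yellow_caddy, blue_caddy's own z axis and vertical below 0.1 rad and linear speed of each of red_caddy, yellow_caddy, blue_caddy, scanner below 0.02 m/s and x of scanner in the frame of dock between 0 and 0.021 m and y of scanner in the frame of dock between -0.006 and 0.006 m and z of scanner in the frame of dock below 0.008 m and angle between the x axis of scanner and the x axis of dock, either way round below 0.12 rad and angle between scanner's own z axis and vertical below 0.15 rad); the robot touches nothing.
It fails at once if the red caddy is lifted more than 30 mm off the bench (height (world z) of red_caddy above 0.03 m).
It fails at once if the yellow caddy is lifted more than 30 mm off the bench (height (world z) of yellow_caddy above 0.03 m).
It fails at once if the blue caddy is lifted more than 30 mm off the bench (height (world z) of blue_caddy above 0.03 m).
It fails at once if the cup or wooden block is moved more than 30 mm (distance of any of cup, strip_block from where it was at the start of the episode above 0.03 m).
Of red_caddy, yellow_caddy, blue_caddy only 2 to 3 are there at a start; the rules pass over those that are not, and their reading is None.
At some moment in a run one of red_caddy, yellow_caddy, blue_caddy may be knocked a few centimetres aside while the robot is not near it.
It also fails if it takes over 210 s, if anything falls off the work surface, if the arm or the gripper's body presses on something with over 40 N, if the wrist force passes 120 N, or if a joint passes its speed limit or range.

## Working session

There is one attempt and no reset: what is moved stays moved. The work goes in short steps, Python scripts to look and compute and a shell command to move; the robot and the scene stay as the last step left them, time stands still between calls to the robot, and variables do not carry over. Pictures are saved under pics/ and viewed, at most 14 in all, crops included, and the job is handed in when it is done.

```bash
ls; mkdir -p pics; cat > h.py <<'E'
import numpy as np, cv2
from station import state, capture, hand_in
def cam(name):
    s=state(); c=capture(name)
    if name=="wrist":
        T=np.eye(4); T[:3,:3]=s["tcp_rot"]; T[:3,3]=s["tool_pos"]
        M=T@np.array(c["tool_from_camera"]); c["R"],c["o"]=M[:3,:3],M[:3,3]
    else: c["R"],c["o"]=np.array(c["orientation"]),np.array(c["origin"])
    c["K"]=np.array(c["mtx"]); return c
def ray(c,uv,z):
    uv=np.atleast_2d(uv).astype(float)
    d=np.c_[uv,np.ones(len(uv))]@np.linalg.inv(c["K"]).T@c["R"].T
    return c["o"]+d*((z-c["o"][2])/d[:,2])[:,None]
def cloud(c):
    v,u=np.mgrid[:400,:640]; z=c["range_z"]
    p=np.stack([u,v,np.ones_like(u)],-1)@np.linalg.inv(c["K"]).T*z[...,None]
    return p@c["R"].T+c["o"]
def save(c,n,crop=None,f=1):
    im=cv2.cvtColor(c["pixels"],cv2.COLOR_RGB2BGR)
    if crop: x0,y0,x1,y1=crop; im=im[y0:y1,x0:x1]
    cv2.imwrite(f"pics/{n}.png",cv2.resize(im,None,fx=f,fy=f,interpolation=cv2.INTER_CUBIC))
E
python3 - <<'E'
from h import *
import pickle
for n in("scene","top"):
    c=cam(n); save(c,n+"0",f=1.25); pickle.dump(c,open(n+".pkl","wb")); print(n,c["o"],c["R"].round(3).tolist(),c["K"].tolist())
print(state())
E
```

```text
pics
scene [1.38526379 0.83132127 1.07119863] [[-0.714, 0.457, -0.53], [0.7, 0.456, -0.55], [-0.009, -0.763, -0.646]] [[493.19771219932795, 0.0, 326.05082282925986], [0.0, 493.19771219932795, 207.77265181019595], [0.0, 0.0, 1.0]]
top [0.48150512 0.01307433 1.13608576] [[-0.004, -0.997, 0.076], [-1.0, 0.003, -0.017], [0.017, -0.076, -0.997]] [[418.1653360177395, 0.0, 324.06392279459874], [0.0, 418.1653360177395, 205.34757879634788], [0.0, 0.0, 1.0]]
{'time_s': 0.1, 'q': array([ 9.00175424e-01,  2.59251032e-01,  1.53598409e+00, -9.98236732e-06,
        1.34800113e+00, -2.02800187e-01]), 'joint_velocities': array([-1.58419970e-05, -1.96048671e-03, -4.88472387e-03,  4.48585342e-04,
        1.24314304e-03,  1.44140200e-03]), 'effort': array([ 1.90734965e-03, -4.46966064e+01, -2.91246665e+01, -5.29858380e-05,
        6.29730901e-03,  2.16493788e-05]), 'tool_pos': array([0.24769618, 0.49052954, 0.23056391]), 'tcp_rot': array([[-8.92553973e-01,  4.50939438e-01, -1.01382528e-03],
       [ 4.50940463e-01,  8.92553094e-01, -1.29370607e-03],
       [ 3.21509801e-04, -1.61187733e-03, -9.99998649e-01]]), 'ft_force': array([-1.19538126,  0.69708657, -0.62591496]), 'torque': array([ 0.034084  , -0.01202689, -0.0094183 ]), 'grasp_force': 0.0, 'width': 0.08547809897188802}
```

View pics/top0.png

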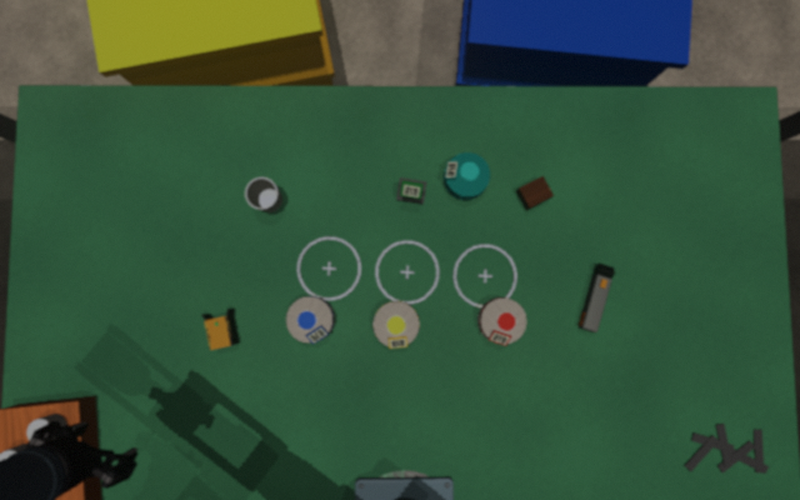

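View pics/scene0.png

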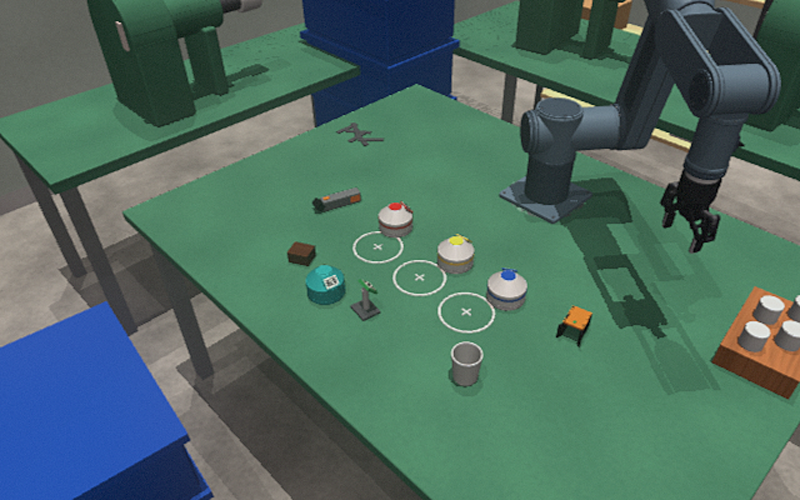

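The top view shows three caddies: blue (309,320), yellow (396,325) and red (503,321). The bays are at (329,268), (407,272) and (485,276). The scanner is at (597,298) with its head up (+x), the dock at (219,332) with its mouth up (+x), the green ticket at (412,191), the cup at (262,193) and the block at (535,193). The turquoise caddy at (467,175) is the look-alike, because its body is turquoise rather than pewter, so I leave it alone. Next I measure.

```bash
cat > m.py <<'E'
from h import *
def blobs(c,mask,amin=12):
    n,l,st,ce=cv2.connectedComponentsWithStats(mask.astype(np.uint8))
    return [(st[i,4],ce[i],l==i) for i in range(1,n) if st[i,4]>=amin]
def hsv(c): return cv2.cvtColor(c["pixels"],cv2.COLOR_RGB2HSV).astype(int)
def cmask(c,name,s=120,v=90):
    h=hsv(c);H,S,V=h[...,0],h[...,1],h[...,2]
    r={"red":(H<6)|(H>172),"yellow":(H>24)&(H<34),"blue":(H>108)&(H<125),"orange":(H>9)&(H<20)}[name]
    return r&(S>s)&(V>v)
def tri(c1,p1,c2,p2):
    A=[];o=[]
    for c,p in((c1,p1),(c2,p2)):
        d=c["R"]@np.linalg.inv(c["K"])@np.r_[p,1]; A.append(d/np.linalg.norm(d)); o.append(c["o"])
    t=np.linalg.lstsq(np.c_[A[0],-A[1]],o[1]-o[0],rcond=None)[0]
    a,b=o[0]+A[0]*t[0],o[1]+A[1]*t[1]; return (a+b)/2,np.linalg.norm(a-b)
E
python3 - <<'E'
from m import *
import pickle
C={n:pickle.load(open(n+".pkl","rb")) for n in("scene","top")}
for n,c in C.items():
    P=cloud(c)
    for k in("red","yellow","blue","orange"):
        for a,ce,m in blobs(c,cmask(c,k)):
            p=np.median(P[m],0)
            if 0.1<p[0]<0.95 and abs(p[1])<.7 and p[2]<.2: print(n,k,a,ce.round(1),p.round(3))
c=C["top"];h=hsv(c);P=cloud(c)
w=(h[...,1]<60)&(h[...,2]>110)
for a,ce,m in blobs(c,w,20):
    v,u=np.nonzero(m); print("white",a,ce.round(1),ray(c,ce,0)[0].round(3),np.median(P[m],0).round(3),u.max()-u.min())
# raised things
r=(P[...,2]>.015)&(P[...,0]>.2)&(P[...,2]<.15)
for a,ce,m in blobs(c,r,60):
    print("raised",a,ce.round(1),P[m].min(0).round(3),P[m].max(0).round(3))
E
```

```text
scene red 58 [317.2 164.7] [ 0.428 -0.205  0.076]
scene yellow 69 [365.8 191.9] [0.424 0.018 0.076]
scene blue 74 [406.4 219.6] [0.436 0.196 0.076]
scene orange 33 [283.9 158.3] [ 0.431 -0.381  0.018]
scene orange 29 [242.9 197.3] [ 0.695 -0.282  0.037]
scene orange 12 [233.2 199.2] [ 0.727 -0.297  0.038]
scene orange 260 [462. 254.] [0.411 0.385 0.047]
top red 149 [404.9 256.8] [ 0.431 -0.21   0.073]
top yellow 139 [316.5 259.9] [0.424 0.016 0.073]
top blue 141 [245.  255.9] [0.435 0.194 0.073]
top orange 35 [482.4 226.5] [ 0.509 -0.424  0.036]
top orange 324 [174.4 266.1] [0.409 0.379 0.044]
white 124 [13.1  4.2] [1.134 0.86  0.   ] [ 1.567  1.42  -0.751] 20
white 25 [42.8  1.6] [1.142 0.778 0.   ] [ 1.579  1.286 -0.751] 12
white 402 [62.1 14.4] [1.105 0.723 0.   ] [ 1.525  1.186 -0.751] 27
white 224 [329.6   8.6] [ 1.126 -0.024  0.   ] [ 1.555 -0.047 -0.751] 17
white 339 [291.2  29.4] [1.064 0.084 0.   ] [ 1.445  0.127 -0.752] 29
white 29 [39.2 20.2] [1.088 0.785 0.   ] [ 1.491  1.295 -0.752] 5
white 49 [598.7  23.1] [ 1.087 -0.792  0.   ] [ 1.489 -1.324 -0.75 ] 11
white 629 [37.6
[... 1492 characters left out ...]
0.757 0.104] 10
raised 1075 [373.6 140.3] [ 0.692 -0.187  0.015] [ 0.787 -0.09   0.079]
raised 450 [428.2 153.9] [ 0.67  -0.324  0.015] [ 0.738 -0.251  0.041]
raised 435 [209.7 154.6] [0.661 0.255 0.015] [0.727 0.323 0.079]
raised 210 [329.4 151.3] [ 0.686 -0.041  0.06 ] [0.719 0.002 0.089]
raised 802 [477.8 238.1] [ 0.407 -0.454  0.015] [ 0.55  -0.378  0.041]
raised 1119 [248.  255.3] [0.388 0.145 0.015] [0.483 0.241 0.079]
raised 1121 [402.1 256.5] [ 0.381 -0.258  0.015] [ 0.479 -0.162  0.078]
raised 1084 [317.  259.4] [ 0.377 -0.034  0.016] [0.472 0.06  0.078]
raised 587 [176.3 264.5] [0.376 0.348 0.015] [0.458 0.415 0.05 ]
raised 1739 [ 35.5 333.9] [0.2   0.641 0.015] [0.276 0.81  0.109]
```

```bash
python3 -m handwheel '[{"gripper":0,"translation":[0.28,-0.73,0],"twist":[0,0,0.11]},{"gripper":0,"translation":[0.28,-0.73,0],"twist":[0,0,0.11]},{"gripper":0,"translation":[0.28,-0.73,0],"twist":[0,0,0.11]},{"gripper":0,"translation":[0.28,-0.73,0],"twist":[0,0,0.11]},{"gripper":0,"translation":[0.28,-0.73,0],"twist":[0,0,0.11]}]'
python3 -m handwheel '[{"gripper":0,"translation":[0.28,-0.73,0],"twist":[0,0,0.11]},{"gripper":0,"translation":[0.28,-0.73,0],"twist":[0,0,0.11]},{"gripper":0,"translation":[0.28,-0.73,0],"twist":[0,0,0.11]},{"gripper":0,"translation":[0.28,-0.73,0],"twist":[0,0,0.11]},{"gripper":0,"translation":[0.28,-0.73,0],"twist":[0,0,0.11]}]'
python3 -m handwheel '[{"gripper":0,"translation":[0.28,-0.73,0],"twist":[0,0,0.11]},{"gripper":0,"translation":[0.28,-0.73,0],"twist":[0,0,0.11]},{"gripper":0,"translation":[0.28,-0.73,0],"twist":[0,0,0.11]},{"gripper":0,"translation":[0.28,-0.73,0],"twist":[0,0,0.11]},{"gripper":0,"translation":[0.28,-0.73,0],"twist":[0,0,0.11]}]'
python3 - <<'E'
from m import *
c=cam("wrist"); save(c,"w0"); s=state(); print(s["tool_pos"],s["tcp_rot"].round(3).tolist(),s["width"],c["o"],c["R"].round(2).tolist())
P=cloud(c)
for k in("red","yellow","blue"):
    for a,ce,m in blobs(c,cmask(c,k),40): print(k,a,ce.round(1),ray(c,ce,.073)[0].round(4),np.median(P[m],0).round(3))
E
```

```text
time_s: 0.6
tool_pos: [0.2829, 0.3988, 0.2309]
tcp_rot: [[-0.916, 0.401, -0.001], [0.401, 0.916, -0.001], [0.0, -0.001, -1.0]]
ft_force: [-0.3, 0.2, -0.5]
width: 0.0429
grasp_force: 0.0
time_s: 1.1
tool_pos: [0.3179, 0.3075, 0.231]
tcp_rot: [[-0.937, 0.35, -0.001], [0.35, 0.937, -0.0], [0.001, -0.001, -1.0]]
ft_force: [-0.7, 0.9, -0.5]
width: 0.0427
grasp_force: 0.0
time_s: 1.6
tool_pos: [0.3529, 0.2163, 0.231]
tcp_rot: [[-0.955, 0.298, -0.001], [0.298, 0.955, -0.0], [0.001, -0.0, -1.0]]
ft_force: [0.4, -0.3, 1.0]
width: 0.0427
grasp_force: 0.0
[0.35388942 0.2143805  0.23102156] [[-0.955, 0.298, 0.0], [0.298, 0.955, -0.002], [-0.001, -0.002, -1.0]] 0.04262410955719216 [0.27873457 0.23951743 0.37323356] [[0.3, 0.91, 0.29], [0.95, -0.28, -0.09], [-0.0, 0.3, -0.95]]
yellow 137 [140.5 275.1] [0.3866 0.0281 0.073 ] [0.392 0.027 0.066]
yellow 641 [143.2 308.1] [0.421  0.0143 0.073 ] [0.42  0.015 0.073]
blue 99 [301.7 248.2] [0.406  0.1858 0.073 ] [0.409 0.187 0.071]
blue 945 [320.8 272.6] [0.4359 0.1954 0.073 ] [0.436 0.196 0.073]
```

View pics/w0.png

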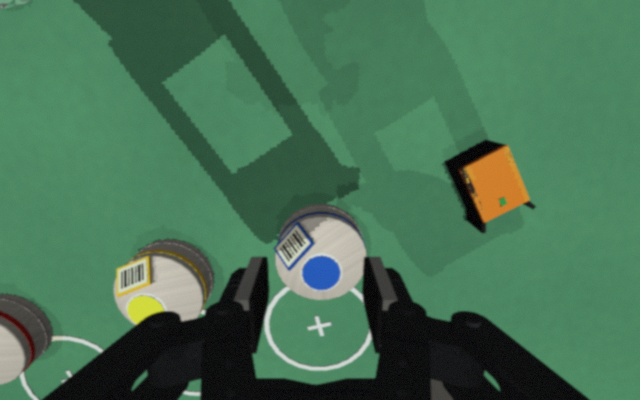

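Blue caddy is at (320,273), with its bay cross straight ahead at (320,325). The dock is at (497,185) with its mouth towards +x. Now I push the blue caddy.

```bash
python3 -m handwheel '[{"gripper":0,"translation":[0,0.06,-0.87],"twist":[0,0,0]},{"gripper":0,"translation":[0,0.06,-0.87],"twist":[0,0,0]},{"gripper":0,"translation":[0,0.06,-0.87],"twist":[0,0,0]},{"gripper":0,"translation":[0,0.06,-0.87],"twist":[0,0,0]},{"gripper":0,"translation":[0,0.06,-0.87],"twist":[0,0,0]}]' >/dev/null
python3 -m handwheel '[{"gripper":0,"translation":[0,0,-0.87],"twist":[0,0,0]},{"gripper":0,"translation":[0,0,-0.87],"twist":[0,0,0]},{"gripper":0,"translation":[0,0,-0.87],"twist":[0,0,0]},{"gripper":0,"translation":[0,0,-0.87],"twist":[0,0,0]},{"gripper":0,"translation":[0,0,-0.8],"twist":[0,0,0]}]'
python3 -m handwheel '[{"gripper":0,"translation":[0.3,-0.1,0],"twist":[0,0,0]},{"gripper":0,"translation":[0.3,-0.1,0],"twist":[0,0,0]},{"gripper":0,"translation":[0.3,-0.1,0],"twist":[0,0,0]},{"gripper":0,"translation":[0.3,-0.1,0],"twist":[0,0,0]},{"gripper":0,"translation":[0.3,-0.1,0],"twist":[0,0,0]}]'
python3 -m handwheel '[{"gripper":0,"translation":[0.3,-0.1,0],"twist":[0,0,0]},{"gripper":0,"translation":[0.3,-0.1,0],"twist":[0,0,0]},{"gripper":0,"translation":[0.3,-0.1,0],"twist":[0,0,0]},{"gripper":0,"translation":[0.3,-0.1,0],"twist":[0,0,0]},{"gripper":0,"translation":[0.3,-0.1,0],"twist":[0,0,0]}]'
python3 -m handwheel '[{"gripper":0,"translation":[0.3,-0.1,0],"twist":[0,0,0]},{"gripper":0,"translation":[0.3,-0.1,0],"twist":[0,0,0]},{"gripper":0,"translation":[0.3,-0.1,0],"twist":[0,0,0]},{"gripper":0,"translation":[0.3,-0.1,0],"twist":[0,0,0]},{"gripper":0,"translation":[0.3,-0.1,0],"twist":[0,0,0]}]'
cat > look.py <<'E'
from m import *
import sys
c=cam(sys.argv[1]); s=state(); print("t",s["time_s"],"tcp",s["tool_pos"].round(4),"ay",np.degrees(np.arctan2(s["tcp_rot"][1,1],s["tcp_rot"][0,1])).round(1))
if len(sys.argv)>2: save(c,sys.argv[2])
P=cloud(c)
for k in("red","yellow","blue"):
    for a,ce,m in blobs(c,cmask(c,k),30):
        p=np.median(P[m],0)
        if .06<p[2]<.09 and .2<p[0]<.9: print(k,a,ce.round(1),ray(c,ce,.073)[0].round(4),p.round(3))
E
python3 look.py top
```

```text
time_s: 2.65
tool_pos: [0.3525, 0.2249, 0.0145]
tcp_rot: [[-0.954, 0.298, -0.001], [0.298, 0.954, -0.0], [0.001, -0.0, -1.0]]
ft_force: [-0.6, 0.3, -0.7]
width: 0.0429
grasp_force: 0.0
time_s: 3.15
tool_pos: [0.3907, 0.2119, 0.0162]
tcp_rot: [[-0.954, 0.299, -0.001], [0.299, 0.954, 0.0], [0.001, -0.0, -1.0]]
ft_force: [-3.9, -0.6, 2.3]
width: 0.0429
grasp_force: 2.0
time_s: 3.65
tool_pos: [0.4276, 0.1996, 0.0158]
tcp_rot: [[-0.954, 0.298, -0.002], [0.298, 0.954, 0.0], [0.002, -0.0, -1.0]]
ft_force: [-5.5, 2.4, 4.7]
width: 0.0424
grasp_force: 3.2
time_s: 4.15
tool_pos: [0.4651, 0.1871, 0.0158]
tcp_rot: [[-0.955, 0.298, -0.002], [0.298, 0.955, 0.0], [0.002, -0.0, -1.0]]
ft_force: [-5.3, 2.2, 4.7]
width: 0.0427
grasp_force: 3.2
t 4.2 tcp [0.4671 0.1868 0.0159] ay 72.6
red 148 [404.9 256.8] [ 0.4312 -0.2096  0.073 ] [ 0.431 -0.209  0.073]
yellow 139 [316.5 259.9] [0.4244 0.0146 0.073 ] [0.424 0.016 0.073]
blue 66 [257. 222.] [0.5206 0.1651 0.073 ] [0.521 0.165 0.073]
```

```bash
python3 -m handwheel '[{"gripper":0,"translation":[0.25,-0.08,0],"twist":[0,0,0]},{"gripper":0,"translation":[0.25,-0.09,0],"twist":[0,0,0]},{"gripper":0,"translation":[0.25,-0.09,0],"twist":[0,0,0]},{"gripper":0,"translation":[0.2,-0.08,0],"twist":[0,0,0]},{"gripper":0,"translation":[0,0,0],"twist":[0,0,0]}]'
python3 look.py wrist w1
```

```text
time_s: 4.7
tool_pos: [0.4907, 0.1783, 0.0156]
tcp_rot: [[-0.954, 0.299, 0.002], [0.299, 0.954, -0.0], [-0.002, 0.0, -1.0]]
ft_force: [0.1, -0.6, -0.2]
width: 0.0424
grasp_force: 0.0
t 4.75 tcp [0.4905 0.1784 0.0156] ay 72.6
```

View pics/w1.png

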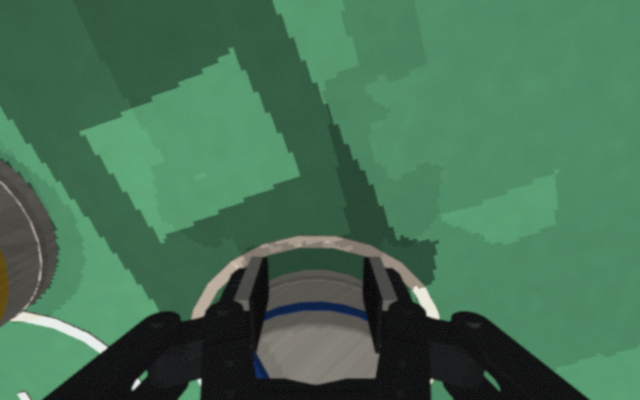

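The blue caddy sits inside its ring. I back out and go behind the yellow one.

```bash
(python3 -m handwheel '[{"gripper":0,"translation":[-0.3,0.1,0],"twist":[0,0,0]},{"gripper":0,"translation":[-0.3,0.1,0],"twist":[0,0,0]},{"gripper":0,"translation":[-0.3,0.1,0],"twist":[0,0,0]},{"gripper":0,"translation":[-0.3,0.1,0],"twist":[0,0,0]},{"gripper":0,"translation":[-0.3,0.1,0],"twist":[0,0,0]}]'
python3 -m handwheel '[{"gripper":0,"translation":[0,0,1],"twist":[0,0,0]},{"gripper":0,"translation":[0,0,1],"twist":[0,0,0]},{"gripper":0,"translation":[0,0,1],"twist":[0,0,0]},{"gripper":0,"translation":[0,0,1],"twist":[0,0,0]},{"gripper":0,"translation":[0,0,1],"twist":[0,0,0]}]'
python3 -m handwheel '[{"gripper":0,"translation":[-0.45,-0.63,0],"twist":[0,0,0.1]},{"gripper":0,"translation":[-0.45,-0.63,0],"twist":[0,0,0.1]},{"gripper":0,"translation":[-0.45,-0.63,0],"twist":[0,0,0.1]},{"gripper":0,"translation":[-0.45,-0.63,0],"twist":[0,0,0.1]},{"gripper":0,"translation":[-0.45,-0.63,0],"twist":[0,0,0.1]}]'
python3 -m handwheel '[{"gripper":0,"translation":[-0.45,-0.63,0],"twist":[0,0,0.1]},{"gripper":0,"translation":[-0.45,-0.63,0],"twist":[0,0,0.1]},{"gripper":0,"translation":[-0.45,-0.63,0],"twist":[0,0,0.1]},{"gripper":0,"translation":[-0.45,-0.63,0],"twist":[0,0,0.1]},{"gripper":0,"translation":[-0.45,-0.63,0],"twist":[0,0,0.1]}]') >/dev/null
python3 look.py wrist; python3 look.py top
```

```text
t 6.8 tcp [0.3366 0.0323 0.1402] ay 78.5
red 489 [ 41.4 343.6] [ 0.3904 -0.1801  0.073 ] [ 0.399 -0.19   0.061]
red 940 [ 27. 388.] [ 0.426  -0.2085  0.073 ] [ 0.426 -0.208  0.073]
yellow 226 [299.1 301.5] [0.3935 0.0104 0.073 ] [0.398 0.008 0.07 ]
yellow 1659 [315.2 337.3] [0.4248 0.0154 0.073 ] [0.425 0.015 0.073]
t 6.85 tcp [0.3378 0.0331 0.1404] ay 78.3
red 150 [404.8 256.8] [ 0.4312 -0.2093  0.073 ] [ 0.431 -0.209  0.073]
yellow 138 [316.5 259.9] [0.4245 0.0144 0.073 ] [0.424 0.013 0.073]
blue 136 [258.7 214. ] [0.5409 0.1609 0.073 ] [0.541 0.16  0.073]
```

```bash
(python3 -m handwheel '[{"gripper":0,"translation":[0,0,-1],"twist":[0,0,0]},{"gripper":0,"translation":[0,0,-1],"twist":[0,0,0]},{"gripper":0,"translation":[0,0,-1],"twist":[0,0,0]},{"gripper":0,"translation":[0,0,-1],"twist":[0,0,0]},{"gripper":0,"translation":[0,0,-0.95],"twist":[0,0,0]}]'
python3 -m handwheel '[{"gripper":0,"translation":[0.31,-0.065,0],"twist":[0,0,0]},{"gripper":0,"translation":[0.31,-0.065,0],"twist":[0,0,0]},{"gripper":0,"translation":[0.31,-0.065,0],"twist":[0,0,0]},{"gripper":0,"translation":[0.31,-0.065,0],"twist":[0,0,0]},{"gripper":0,"translation":[0.31,-0.065,0],"twist":[0,0,0]}]'
python3 -m handwheel '[{"gripper":0,"translation":[0.31,-0.065,0],"twist":[0,0,0]},{"gripper":0,"translation":[0.31,-0.065,0],"twist":[0,0,0]},{"gripper":0,"translation":[0.31,-0.065,0],"twist":[0,0,0]},{"gripper":0,"translation":[0.31,-0.065,0],"twist":[0,0,0]},{"gripper":0,"translation":[0.31,-0.065,0],"twist":[0,0,0]}]'
python3 -m handwheel '[{"gripper":0,"translation":[0.31,-0.065,0],"twist":[0,0,0]},{"gripper":0,"translation":[0.31,-0.065,0],"twist":[0,0,0]},{"gripper":0,"translation":[0.31,-0.065,0],"twist":[0,0,0]},{"gripper":0,"translation":[0.31,-0.065,0],"twist":[0,0,0]},{"gripper":0,"translation":[0.31,-0.065,0],"twist":[0,0,0]}]'
python3 -m handwheel '[{"gripper":0,"translation":[0.31,-0.065,0],"twist":[0,0,0]},{"gripper":0,"translation":[0.31,-0.065,0],"twist":[0,0,0]},{"gripper":0,"translation":[0.31,-0.065,0],"twist":[0,0,0]},{"gripper":0,"translation":[0.25,-0.065,0],"twist":[0,0,0]},{"gripper":0,"translation":[0,0,0],"twist":[0,0,0]}]')|grep -E "tool_pos|force"
python3 look.py top
```

```text
tool_pos: [0.3397, 0.0343, 0.016]
ft_force: [0.4, 0.9, -0.2]
grasp_force: 0.0
tool_pos: [0.3778, 0.0257, 0.0174]
ft_force: [-7.2, 1.1, 6.6]
grasp_force: 4.0
tool_pos: [0.4154, 0.0178, 0.017]
ft_force: [-5.8, 0.8, 4.0]
grasp_force: 3.5
tool_pos: [0.4544, 0.0096, 0.017]
ft_force: [-5.0, 1.7, 4.4]
grasp_force: 3.4
tool_pos: [0.4861, 0.0025, 0.0171]
ft_force: [-0.4, 0.2, -0.3]
grasp_force: 0.2
t 9.4 tcp [0.4861 0.0025 0.0171] ay 78.4
red 150 [404.8 256.8] [ 0.4312 -0.2093  0.073 ] [ 0.431 -0.21   0.073]
yellow 36 [326.4 210.8] [ 0.5485 -0.0112  0.073 ] [ 0.548 -0.01   0.072]
blue 135 [258.6 213.9] [0.5412 0.1611 0.073 ] [0.541 0.16  0.073]
```

```bash
(python3 -m handwheel '[{"gripper":0,"translation":[-0.31,0.065,0],"twist":[0,0,0]},{"gripper":0,"translation":[-0.31,0.065,0],"twist":[0,0,0]},{"gripper":0,"translation":[-0.31,0.065,0],"twist":[0,0,0]},{"gripper":0,"translation":[-0.31,0.065,0],"twist":[0,0,0]},{"gripper":0,"translation":[-0.31,0.065,0],"twist":[0,0,0]}]'
python3 -m handwheel '[{"gripper":0,"translation":[0,0,1],"twist":[0,0,0]},{"gripper":0,"translation":[0,0,1],"twist":[0,0,0]},{"gripper":0,"translation":[0,0,1],"twist":[0,0,0]},{"gripper":0,"translation":[0,0,1],"twist":[0,0,0]},{"gripper":0,"translation":[0,0,1],"twist":[0,0,0]}]'
python3 -m handwheel '[{"gripper":0,"translation":[-0.4,-0.98,0],"twist":[0,0,0.5]},{"gripper":0,"translation":[-0.4,-0.98,0],"twist":[0,0,0.5]},{"gripper":0,"translation":[-0.4,-0.98,0],"twist":[0,0,0.5]},{"gripper":0,"translation":[-0.4,-0.98,0],"twist":[0,0,0.5]},{"gripper":0,"translation":[-0.4,-0.98,0],"twist":[0,0,0.5]}]'
python3 -m handwheel '[{"gripper":0,"translation":[-0.4,-0.98,0],"twist":[0,0,0.5]},{"gripper":0,"translation":[-0.4,-0.98,0],"twist":[0,0,0.5]},{"gripper":0,"translation":[-0.4,-0.98,0],"twist":[0,0,0.5]},{"gripper":0,"translation":[-0.4,-0.98,0],"twist":[0,0,0.5]},{"gripper":0,"translation":[-0.4,-0.98,0],"twist":[0,0,0.5]}]') >/dev/null
python3 look.py wrist; python3 look.py top
```

```text
t 11.45 tcp [ 0.3449 -0.2382  0.142 ] ay 107.3
red 396 [337.  295.5] [ 0.3931 -0.2043  0.073 ] [ 0.4   -0.204  0.069]
red 1649 [315.  337.5] [ 0.4308 -0.2086  0.073 ] [ 0.431 -0.209  0.073]
t 11.5 tcp [ 0.3454 -0.2364  0.1419] ay 106.9
red 154 [404.8 256.9] [ 0.4308 -0.2093  0.073 ] [ 0.431 -0.209  0.073]
yellow 137 [325.8 214.9] [ 0.538  -0.0095  0.073 ] [ 0.538 -0.01   0.073]
blue 134 [258.7 214. ] [0.541 0.161 0.073] [0.541 0.16  0.073]
```

```bash
(python3 -m handwheel '[{"gripper":0,"translation":[0,0,-1],"twist":[0,0,0]},{"gripper":0,"translation":[0,0,-1],"twist":[0,0,0]},{"gripper":0,"translation":[0,0,-1],"twist":[0,0,0]},{"gripper":0,"translation":[0,0,-1],"twist":[0,0,0]},{"gripper":0,"translation":[0,0,-1],"twist":[0,0,0]}]'
python3 -m handwheel '[{"gripper":0,"translation":[0.3,0.095,0],"twist":[0,0,0]},{"gripper":0,"translation":[0.3,0.095,0],"twist":[0,0,0]},{"gripper":0,"translation":[0.3,0.095,0],"twist":[0,0,0]},{"gripper":0,"translation":[0.3,0.095,0],"twist":[0,0,0]},{"gripper":0,"translation":[0.3,0.095,0],"twist":[0,0,0]}]'
python3 -m handwheel '[{"gripper":0,"translation":[0.3,0.095,0],"twist":[0,0,0]},{"gripper":0,"translation":[0.3,0.095,0],"twist":[0,0,0]},{"gripper":0,"translation":[0.3,0.095,0],"twist":[0,0,0]},{"gripper":0,"translation":[0.3,0.095,0],"twist":[0,0,0]},{"gripper":0,"translation":[0.3,0.095,0],"twist":[0,0,0]}]'
python3 -m handwheel '[{"gripper":0,"translation":[0.3,0.095,0],"twist":[0,0,0]},{"gripper":0,"translation":[0.3,0.095,0],"twist":[0,0,0]},{"gripper":0,"translation":[0.3,0.095,0],"twist":[0,0,0]},{"gripper":0,"translation":[0.3,0.095,0],"twist":[0,0,0]},{"gripper":0,"translation":[0.3,0.095,0],"twist":[0,0,0]}]'
python3 -m handwheel '[{"gripper":0,"translation":[0.25,0.08,0],"twist":[0,0,0]},{"gripper":0,"translation":[0.25,0.08,0],"twist":[0,0,0]},{"gripper":0,"translation":[0.2,0.07,0],"twist":[0,0,0]},{"gripper":0,"translation":[0,0,0],"twist":[0,0,0]},{"gripper":0,"translation":[0,0,0],"twist":[0,0,0]}]'
python3 -m handwheel '[{"gripper":0,"translation":[-0.3,-0.095,0],"twist":[0,0,0]},{"gripper":0,"translation":[-0.3,-0.095,0],"twist":[0,0,0]},{"gripper":0,"translation":[-0.3,-0.095,0],"twist":[0,0,0]},{"gripper":0,"translation":[-0.3,-0.095,0],"twist":[0,0,0]},{"gripper":0,"translation":[-0.3,-0.095,0],"twist":[0,0,0]}]'
python3 -m handwheel '[{"gripper":0,"translation":[0,0,1],"twist":[0,0,0]},{"gripper":0,"translation":[0,0,1],"twist":[0,0,0]},{"gripper":0,"translation":[0,0,1],"twist":[0,0,0]},{"gripper":0,"translation":[0,0,1],"twist":[0,0,0]},{"gripper":0,"translation":[0,0,1],"twist":[0,0,0]}]')|grep tool_pos
python3 - <<'E'
from m import *
c=cam("top"); save(c,"top1",(180,110,530,310),2.2); P=cloud(c); T=[]
h=hsv(c); 
for k,B in(("red",(.526,-.179)),("yellow",(.535,-.009)),("blue",(.545,.160))):
    for a,ce,m in blobs(c,cmask(c,k),60):
        p=ray(c,ce,.073)[0]
        if np.hypot(*(p[:2]-B))<.1: print(k,a,p.round(4),(p[:2]-B).round(4))
# scanner body and dock outlines
for nm,z,box in(("scan",.02,(.38,.58,-.48,-.35)),("dock",.025,(.34,.5,.32,.45))):
    m=(P[...,2]>z)&(P[...,0]>box[0])&(P[...,0]<box[1])&(P[...,1]>box[2])&(P[...,1]<box[3])
    q=P[m][:,:2].astype(np.float32); r=cv2.minAreaRect(q*1000); print(nm,m.sum(),r,np.percentile(P[m][:,2],95), cv2.boxPoints(r).round(0).tolist())
E
```

```text
tool_pos: [0.3462, -0.233, 0.016]
tool_pos: [0.3846, -0.2224, 0.0178]
tool_pos: [0.421, -0.2103, 0.0175]
tool_pos: [0.4583, -0.1984, 0.0175]
tool_pos: [0.4766, -0.1925, 0.0172]
tool_pos: [0.4379, -0.2049, 0.0168]
tool_pos: [0.4381, -0.2047, 0.1428]
red 148 [ 0.5272 -0.1776  0.073 ] [0.0012 0.0014]
yellow 141 [ 0.5377 -0.0096  0.073 ] [ 0.0027 -0.0006]
blue 135 [0.541  0.1609 0.073 ] [-0.004   0.0009]
scan 451 ((503.3951721191406, -423.236083984375), (36.0777473449707, 92.62842559814453), 72.69991302490234) 0.03724710347599691 [[454.0, -427.0], [542.0, -454.0], [553.0, -420.0], [465.0, -392.0]]
dock 549 ((415.56732177734375, 380.70330810546875), (75.41494750976562, 56.0153923034668), 11.619754791259766) 0.047371483863724966 [[373.0, 401.0], [384.0, 346.0], [458.0, 361.0], [447.0, 416.0]]
```

View pics/top1.png

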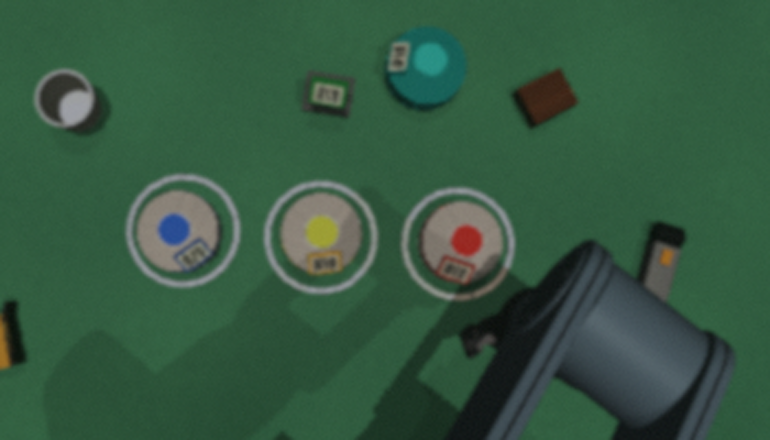

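All three caddies are well inside their rings. I measure the tickets from the wrist camera, higher up and centred.

```bash
(python3 -m handwheel '[{"gripper":-1,"translation":[-0.15,0.78,0.63],"twist":[0,0,-0.3]},{"gripper":-1,"translation":[-0.15,0.78,0.63],"twist":[0,0,-0.3]},{"gripper":-1,"translation":[-0.15,0.78,0.63],"twist":[0,0,-0.3]},{"gripper":-1,"translation":[-0.15,0.78,0.63],"twist":[0,0,-0.3]},{"gripper":-1,"translation":[-0.15,0.78,0.63],"twist":[0,0,-0.3]}]'
python3 -m handwheel '[{"gripper":-1,"translation":[-0.15,0.78,0.63],"twist":[0,0,-0.3]},{"gripper":-1,"translation":[-0.15,0.78,0.63],"twist":[0,0,-0.3]},{"gripper":-1,"translation":[-0.15,0.78,0.63],"twist":[0,0,-0.3]},{"gripper":-1,"translation":[-0.15,0.78,0.63],"twist":[0,0,-0.3]},{"gripper":-1,"translation":[-0.15,0.78,0.63],"twist":[0,0,-0.3]}]')>/dev/null
python3 - <<'E'
from m import *
import pickle
c=cam("wrist"); save(c,"w2"); pickle.dump(c,open("w2.pkl","wb")); print(c["K"][0,0],c["o"])
P=cloud(c)
for k in("red","yellow","blue"):
    for a,ce,m in blobs(c,cmask(c,k,90,60),25): 
        p=np.median(P[m],0)
        if p[2]>.02: print(k,a,ce.round(1),ray(c,ce,.073)[0].round(4),p.round(3))
c=pickle.load(open("top.pkl","rb"));P=cloud(c);h=hsv(c)
m=(P[...,2]>.012)&(P[...,0]>.38)&(P[...,0]<.58)&(P[...,1]>-.5)&(P[...,1]<-.35)
r=cv2.minAreaRect(P[m][:,:2].astype(np.float32)*1000); print(r,cv2.boxPoints(r).round().tolist())
E
```

```text
347.95071281847027 [ 0.32278136 -0.00860153  0.44185471]
red 416 [193.  241.9] [ 0.4832 -0.1506  0.073 ] [ 0.492 -0.159  0.048]
red 545 [173.3 274.4] [ 0.525  -0.1787  0.073 ] [ 0.523 -0.179  0.073]
yellow 227 [314.2 250.4] [ 0.4945 -0.0112  0.073 ] [ 0.499 -0.009  0.058]
yellow 647 [316.5 283.8] [ 0.5384 -0.0087  0.073 ] [ 0.538 -0.009  0.073]
blue 29 [451.4 266.2] [0.5156 0.1502 0.073 ] [0.516 0.152 0.071]
blue 348 [462.2 281.7] [0.5362 0.1655 0.073 ] [0.534 0.166 0.073]
((478.36749267578125, -416.0770568847656), (37.92631530761719, 145.92567443847656), 72.95121765136719) [[403.0, -413.0], [543.0, -456.0], [554.0, -419.0], [414.0, -377.0]]
```

View pics/w2.png

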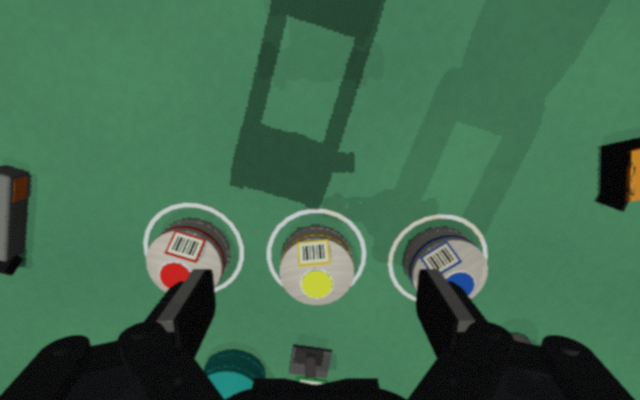

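The picture shows the ticket middles near red (185,246), yellow (313,252) and blue (441,257). The red and blue tops are partly hidden by the fingers. I refine these, and also the station ticket.

```bash
python3 - <<'E'
from m import *
import pickle
c=pickle.load(open("w2.pkl","rb")); h=hsv(c); P=cloud(c)
cen={"red":(.5272,-.1776),"yellow":(.5377,-.0092),"blue":(.541,.1609)}
for k,(u,v) in {"red":(185,246),"yellow":(313,252),"blue":(441,257)}.items():
    w=np.s_[v-22:v+23,u-24:u+25]; H=h[w]; dark=(H[...,2]<70).astype(np.uint8)
    # bars: dark pixels near middle
    yy,xx=np.nonzero(dark); sel=np.hypot(xx-24,yy-22)<16; pts=np.c_[xx[sel]+u-24,yy[sel]+v-22].astype(np.float32)
    r=cv2.minAreaRect(pts); mid=np.array(r[0]); p=ray(c,mid,.0615)[0]; d=p[:2]-cen[k]
    # plane normal from depth around
    Q=P[int(mid[1])-7:int(mid[1])+8,int(mid[0])-7:int(mid[0])+8].reshape(-1,3); n=np.linalg.svd(Q-Q.mean(0))[2][2]; n*=np.sign(n[2])
    print(k,len(pts),mid.round(1),[round(x,1) for x in r[1]],p.round(4),"r",np.hypot(*d).round(4),"yaw",np.degrees(np.arctan2(-d[1],-d[0])).round(1),"normal yaw",np.degrees(np.arctan2(-n[1],-n[0])).round(1),n.round(2),Q.mean(0).round(4))
for nm in("top","scene"):
    c=pickle.load(open(nm+".pkl","rb")); P=cloud(c); h=hsv(c)
    m=(P[...,0]>.66)&(P[...,0]<.74)&(P[...,1]>-.06)&(P[...,1]<.02)&(P[...,2]>.055)&(P[...,2]<.12)
    Q=P[m]; n=np.linalg.svd(Q-Q.mean(0))[2][2]; n*=np.sign(n[2])
    w=m&(h[...,1]<70)&(h[...,2]>100); vv,uu=np.nonzero(w); t=m&((h[...,1]>60))
    print(nm,m.sum(),Q.mean(0).round(4),n.round(2),np.c_[np.nonzero(m)].mean(0)[::-1].round(1),w.sum(),uu.mean(),vv.mean(),P[w].mean(0).round(4))
    save(c,"st_"+nm,(int(uu.mean())-25,int(vv.mean())-20,int(uu.mean())+25,int(vv.mean())+20),8)
a=cv2.imread("pics/st_top.png");b=cv2.imread("pics/st_scene.png");cv2.imwrite("pics/st.png",np.hstack([a,b]))
E
```

```text
red 0 [0. 0.] [0.0, 0.0] [ 0.2337 -0.3134  0.0615] r 0.3234 yaw 24.8 normal yaw -180.0 [0. 0. 1.] [nan nan nan]
yellow 0 [0. 0.] [0.0, 0.0] [ 0.2337 -0.3134  0.0615] r 0.43 yaw 45.0 normal yaw -180.0 [0. 0. 1.] [nan nan nan]
blue 15 [434.1 257.2] [30.1, 5.9] [0.5095 0.1329 0.0615] r 0.0421 yaw 41.6 normal yaw -107.8 [0.27 0.85 0.44] [0.5105 0.1338 0.0589]
top 210 [ 0.7012 -0.0193  0.0764] [-0.64  0.11  0.76] [329.4 151.3] 67 328.8805970149254 152.3134328358209 [ 0.6989 -0.0181  0.0755]
scene 103 [ 0.7077 -0.0115  0.0768] [-0.98 -0.04  0.2 ] [293.6 229.6] 28 294.35714285714283 227.92857142857142 [ 0.7027 -0.0137  0.079 ]<stdin>:11: RuntimeWarning: Mean of empty slice.
  ret = um.true_divide(
<stdin>:12: RuntimeWarning: Mean of empty slice.
```

View pics/st.png

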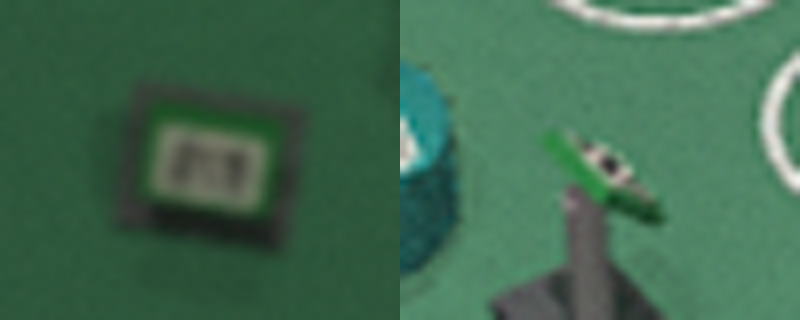

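The station ticket middle is at crop (212,165), i.e. top pixel (329.5,152.6). Its across-edge is tilted about 7° in the image. I refine the caddy tickets from their coloured borders, leaving out the bands.

```bash
cat > tick.py <<'E'
from m import *
def tick(c,k,cen,s=70,v=40):
    P=cloud(c); m=cmask(c,k,s,v)&(P[...,2]>.049)&(P[...,2]<.0715)&(np.hypot(P[...,0]-cen[0],P[...,1]-cen[1])<.058)
    m&=np.hypot(P[...,0]-cen[0],P[...,1]-cen[1])>.022
    pts=np.c_[np.nonzero(m)][:,::-1].astype(np.float32)
    if len(pts)<25: print(k,"few",len(pts)); return
    hull=cv2.convexHull(pts); M=cv2.moments(hull); mid=np.array([M["m10"],M["m01"]])/M["m00"]
    p=ray(c,mid,.0615)[0]; d=p[:2]-cen
    print(k,len(pts),mid.round(1),p.round(4),"r",np.hypot(*d).round(4),"yaw",np.degrees(np.arctan2(-d[1],-d[0])).round(1))
E
python3 - <<'E'
from tick import *
import pickle
c=pickle.load(open("w2.pkl","rb"))
print([c["pixels"][v,u-6:u+7].tolist() for u,v in((185,246),)])
for k,ce in {"red":(.5265,-.178),"yellow":(.538,-.0092),"blue":(.541,.1615)}.items(): tick(c,k,np.array(ce))
t=pickle.load(open("top.pkl","rb")); print(ray(t,(329.5,152.6),.075),ray(t,(329.5-.4,152.6),.075))
E
```

```text
[[[142, 147, 132], [153, 158, 142], [146, 151, 135], [156, 162, 145], [158, 164, 148], [133, 138, 124], [121, 127, 116], [150, 156, 141], [164, 171, 156], [153, 159, 144], [145, 152, 138], [147, 153, 139], [122, 127, 116]]]
red 198 [185.  246.2] [ 0.4938 -0.1652  0.0615] r 0.0351 yaw -21.4
yellow 215 [313.2 252.1] [ 0.5021 -0.0125  0.0615] r 0.036 yaw 5.2
blue 105 [440.6 258. ] [0.5106 0.1408 0.0615] r 0.0368 yaw 34.2
[[ 0.69825385 -0.0196781   0.075     ]] [[ 0.69825452 -0.01864955  0.075     ]]
```

```bash
for i in 1 2 3 4; do python3 -m handwheel '[{"gripper":-1,"translation":[0.19,-0.82,-0.25],"twist":[0,0,-0.15]},{"gripper":-1,"translation":[0.19,-0.82,-0.25],"twist":[0,0,-0.15]},{"gripper":-1,"translation":[0.19,-0.82,-0.25],"twist":[0,0,-0.15]},{"gripper":-1,"translation":[0.19,-0.82,-0.25],"twist":[0,0,-0.15]},{"gripper":-1,"translation":[0.19,-0.82,-0.25],"twist":[0,0,-0.15]}]'; done | grep tool_pos
python3 - <<'E'
from m import *
import pickle
c=cam("wrist"); save(c,"w3"); pickle.dump(c,open("w3.pkl","wb")); s=state();print(s["tool_pos"],s["tcp_rot"].round(3).tolist(),s["width"])
P=cloud(c); print([ (a,ce.round(1),np.median(P[m],0).round(3)) for a,ce,m in blobs(c,cmask(c,"orange",120,60),40)])
m=(P[...,2]>.012)&(P[...,2]<.05)&(P[...,0]>.38)&(P[...,0]<.58)&(P[...,1]>-.5)&(P[...,1]<-.35)
r=cv2.minAreaRect(P[m][:,:2].astype(np.float32)*1000); print(r,cv2.boxPoints(r).round().tolist(),np.percentile(P[m][:,2],[50,98]))
c=cam("scene"); 
print([ (a,ce.round(1)) for a,ce,m in blobs(c,cmask(c,"orange",120,60),20)])
E
```

```text
tool_pos: [0.4247, -0.1133, 0.2673]
tool_pos: [0.4486, -0.2161, 0.2361]
tool_pos: [0.4728, -0.3188, 0.2049]
tool_pos: [0.4964, -0.4213, 0.1733]
[ 0.49630631 -0.424349    0.17193659] [[-0.954, 0.301, -0.0], [0.301, 0.954, -0.001], [0.0, -0.001, -1.0]] 0.08554841891762582
[(np.int32(322), array([317. , 206.6]), array([ 0.508, -0.424,  0.036])), (np.int32(480), array([524.4, 331.8]), array([ 0.688, -0.272,  0.034]))]
((478.5716247558594, -414.46649169921875), (35.97698211669922, 143.8107147216797), 72.53439331054688) [[405.0, -410.0], [542.0, -453.0], [553.0, -419.0], [415.0, -376.0]] [0.03339806 0.03586596]
[(np.int32(56), array([469.3,   5.9])), (np.int32(33), array([283.8, 158.3])), (np.int32(89), array([239.5, 198.4])), (np.int32(2631), array([608.3, 281.2])), (np.int32(265), array([462., 254.]))]
```

View pics/w3.png

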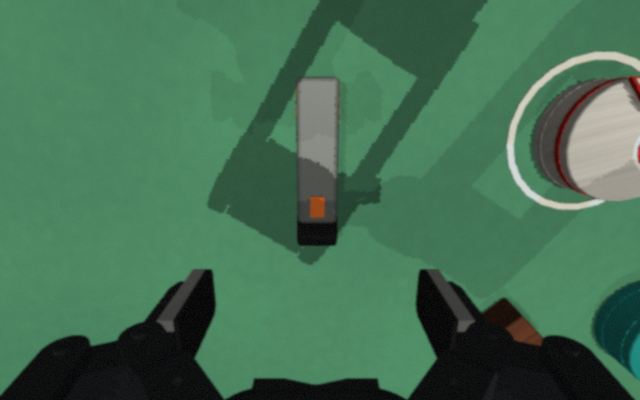

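The scanner lies centred between the fingers, with its tail at (318,80), the orange patch at (317,207) and the black head at (318,232). It is aligned, so I descend and grip.

```bash
(python3 -m handwheel '[{"gripper":-1,"translation":[-0.02,0.03,-0.67],"twist":[0,0,0]},{"gripper":-1,"translation":[-0.02,0.03,-0.67],"twist":[0,0,0]},{"gripper":-1,"translation":[-0.02,0.03,-0.67],"twist":[0,0,0]},{"gripper":-1,"translation":[-0.02,0.03,-0.67],"twist":[0,0,0]},{"gripper":-1,"translation":[-0.02,0.03,-0.67],"twist":[0,0,0]}]'
python3 -m handwheel '[{"gripper":-1,"translation":[0,0,-0.67],"twist":[0,0,0]},{"gripper":-1,"translation":[0,0,-0.67],"twist":[0,0,0]},{"gripper":-1,"translation":[0,0,-0.67],"twist":[0,0,0]},{"gripper":-1,"translation":[0,0,-0.67],"twist":[0,0,0]},{"gripper":-1,"translation":[0,0,-0.67],"twist":[0,0,0]}]'
for i in 1 2; do python3 -m handwheel '[{"gripper":1,"translation":[0,0,0],"twist":[0,0,0]},{"gripper":1,"translation":[0,0,0],"twist":[0,0,0]},{"gripper":1,"translation":[0,0,0],"twist":[0,0,0]},{"gripper":1,"translation":[0,0,0],"twist":[0,0,0]},{"gripper":1,"translation":[0,0,0],"twist":[0,0,0]}]'; done)|grep -vE "rot|time"
```

```text
tool_pos: [0.4937, -0.4154, 0.09]
ft_force: [-0.6, 0.5, 0.2]
width: 0.0852
grasp_force: 0.0
tool_pos: [0.4938, -0.4155, 0.0063]
ft_force: [0.4, 0.1, 0.1]
width: 0.0857
grasp_force: 0.0
tool_pos: [0.4946, -0.4168, 0.0085]
ft_force: [-0.2, 0.1, 3.8]
width: 0.0326
grasp_force: 61.9
tool_pos: [0.4946, -0.4168, 0.0085]
ft_force: [0.1, -0.2, 6.3]
width: 0.0331
grasp_force: 61.9
```

```bash
(for i in 1 2; do python3 -m handwheel '[{"gripper":1,"translation":[0,0,0.57],"twist":[0,0,0]},{"gripper":1,"translation":[0,0,0.57],"twist":[0,0,0]},{"gripper":1,"translation":[0,0,0.57],"twist":[0,0,0]},{"gripper":1,"translation":[0,0,0.57],"twist":[0,0,0]},{"gripper":1,"translation":[0,0,0.57],"twist":[0,0,0]}]'; done
for i in 1 2 3 4; do python3 -m handwheel '[{"gripper":1,"translation":[0.22,0.82,0],"twist":[0,0,0.08]},{"gripper":1,"translation":[0.22,0.82,0],"twist":[0,0,0.08]},{"gripper":1,"translation":[0.22,0.82,0],"twist":[0,0,0.08]},{"gripper":1,"translation":[0.22,0.82,0],"twist":[0,0,0.08]},{"gripper":1,"translation":[0.22,0.82,0],"twist":[0,0,0.08]}]'; done)|grep -E "tool_pos|width|rot"
python3 look.py scene s2
python3 - <<'E'
from m import *
c=cam("scene"); P=cloud(c); h=hsv(c); t=state()["tool_pos"]; R=state()["tcp_rot"]; print(t,R.round(3).tolist())
# scanner points in scanner-ish frame: x fwd=-tool x
L=(P-t)@R; X,Y,Z=-L[...,0],L[...,1],-L[...,2]
m=(abs(Y)<.03)&(X>-.11)&(X<.08)&(Z>-.03)&(Z<.05)
for x0 in np.arange(-.1,.075,.01):
    q=m&(X>=x0)&(X<x0+.01)
    if q.sum()>3: print(round(x0,3),q.sum(),"y",Y[q].min().round(4),Y[q].max().round(4),"z",Z[q].min().round(4),Z[q].max().round(4))
E
```

```text
tool_pos: [0.4938, -0.4159, 0.0797]
tcp_rot: [[-0.955, 0.298, 0.0], [0.298, 0.955, -0.001], [-0.001, -0.0, -1.0]]
width: 0.033
tool_pos: [0.4937, -0.4158, 0.1505]
tcp_rot: [[-0.954, 0.298, -0.0], [0.298, 0.954, 0.0], [0.0, 0.0, -1.0]]
width: 0.0328
tool_pos: [0.5213, -0.3102, 0.1485]
tcp_rot: [[-0.966, 0.258, -0.001], [0.258, 0.966, 0.002], [0.002, 0.001, -1.0]]
width: 0.0328
tool_pos: [0.5484, -0.2077, 0.1486]
tcp_rot: [[-0.976, 0.219, -0.002], [0.219, 0.976, 0.001], [0.002, 0.001, -1.0]]
width: 0.0328
tool_pos: [0.5755, -0.1053, 0.1486]
tcp_rot: [[-0.984, 0.18, -0.002], [0.18, 0.984, 0.001], [0.002, 0.001, -1.0]]
width: 0.0327
tool_pos: [0.6027, -0.0029, 0.1485]
tcp_rot: [[-0.99, 0.14, -0.002], [0.14, 0.99, 0.001], [0.002, 0.0, -1.0]]
width: 0.0331
t 23.25 tcp [6.032e-01 3.000e-04 1.486e-01] ay 82.0
red 51 [301.6 180.5] [ 0.5249 -0.1781  0.073 ] [ 0.529 -0.175  0.076]
blue 76 [375.  231.3] [0.5392 0.1612 0.073 ] [0.541 0.163 0.076]
[ 0.6029193  -0.00135173  0.14854391] [[-0.99, 0.138, -0.002], [0.138, 0.99, 0.002], [0.002, 0.001, -1.0]]
-0.09 36 y -0.0128 0.0208 z -0.0032 0.0308
-0.08 38 y -0.0117 0.0214 z -0.0035 0.0323
-0.07 39 y -0.0027 0.0207 z -0.0059 0.0301
-0.06 26 y 0.0053 0.0219 z -0.0039 0.0294
-0.05 26 y 0.0136 0.0233 z -0.0042 0.0287
-0.04 19 y -0.0106 0.0236 z -0.003 0.0293
-0.03 20 y -0.0141 0.0229 z -0.0027 0.0272
-0.02 7 y -0.0144 0.0229 z -0.0019 0.0308
-0.01 32 y -0.02 0.0298 z 0.0011 0.05
-0.0 71 y -0.0294 0.0295 z -0.0052 0.0493
0.01 53 y -0.0173 0.0266 z -0.0043 0.0497
0.02 55 y -0.0132 0.0244 z -0.0049 0.0321
0.03 31 y -0.0159 0.0256 z 0.0008 0.0297
0.04 58 y -0.0135 0.0235 z 0.0061 0.0339
0.05 28 y -0.0134 0.0216 z 0.0134 0.0242
```

View pics/s2.png

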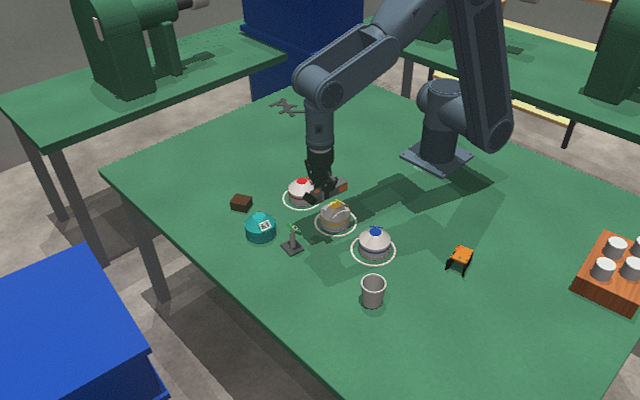

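The scene shows the scanner held level over yellow, facing the stand, and every caddy is in its ring. Next is the station read.

```bash
(python3 -m handwheel '[{"gripper":1,"translation":[0.016,-0.045,-0.25],"twist":[0,0,0]},{"gripper":1,"translation":[0.016,-0.045,-0.25],"twist":[0,0,0]},{"gripper":1,"translation":[0.016,-0.045,-0.25],"twist":[0,0,0]},{"gripper":1,"translation":[0.016,-0.045,-0.25],"twist":[0,0,0]},{"gripper":1,"translation":[0.016,-0.045,-0.25],"twist":[0,0,0]}]'
for i in 1 2 3 4 5 6 7; do python3 -m handwheel '[{"gripper":1,"translation":[0,0,0],"twist":[0,0,0]},{"gripper":1,"translation":[0,0,0],"twist":[0,0,0]},{"gripper":1,"translation":[0,0,0],"twist":[0,0,0]},{"gripper":1,"translation":[0,0,0],"twist":[0,0,0]},{"gripper":1,"translation":[0,0,0],"twist":[0,0,0]}]'; done)|grep -E "tool_pos"|tail -1
cat > eye.py <<'E'
from m import *
def eye(t,psi,g=.0085,gx=.0195):
    s=state(); R=s["tcp_rot"]; X=-R[:,0];Y=R[:,1];Z=-R[:,2]
    o=s["tool_pos"]-gx*X-g*Z; e=o+.068*X+.0125*Z
    bx=(X-Z)/2**.5; bz=(X+Z)/2**.5; d=np.array(t)-e
    n=np.array([-np.cos(psi)/2**.5,-np.sin(psi)/2**.5,.5**.5])
    print("x,y,z in eye",(d@bx).round(4),(d@Y).round(4),(d@bz).round(4),"ang",np.arccos(-bx@n).round(3))
E
python3 -c "
from eye import *
eye((.698,-.0197,.075),np.radians(-8))
c=cam('scene');P=cloud(c);h=hsv(c)
m=(P[...,0]>.66)&(P[...,0]<.74)&(P[...,1]>-.06)&(P[...,1]<.02)&(P[...,2]>.055)&(P[...,2]<.1)
save(c,'st3',(250,180,350,260),8)"
python3 look.py top
```

```text
tool_pos: [0.6057, -0.0115, 0.1181]
x,y,z in eye 0.0644 0.005 -0.0022 ang 0.002
t 27.4 tcp [ 0.6057 -0.0114  0.1181] ay 81.8
red 145 [391.8 218.9] [ 0.5273 -0.1777  0.073 ] [ 0.527 -0.178  0.073]
blue 131 [258.7 213.9] [0.5411 0.1609 0.073 ] [0.541 0.16  0.073]
```

View pics/st3.png

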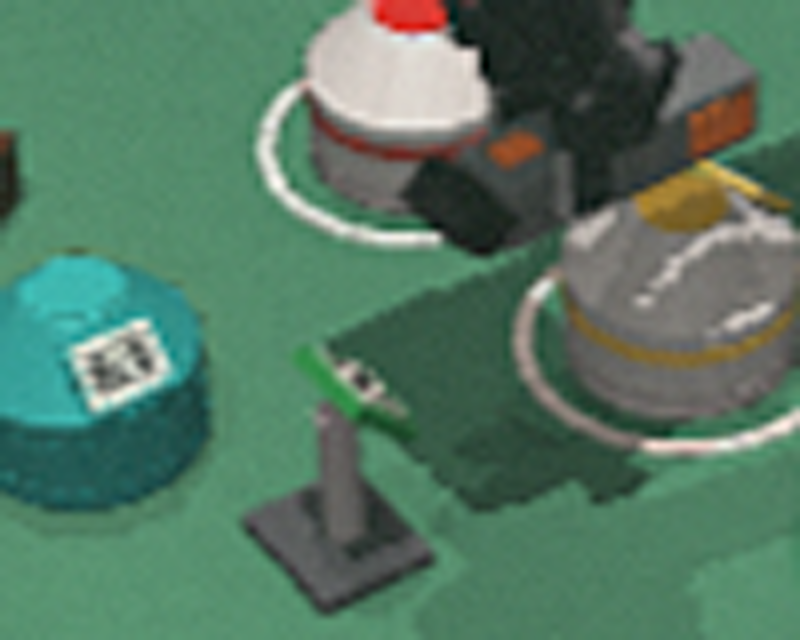

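The scanner head faces the green ticket at (360,385), computed about 5 mm off sideways. I centre it, hold again to be safe, then go to red.

```bash
(python3 -m handwheel '[{"gripper":1,"translation":[0,0.2,0],"twist":[0,0,0]},{"gripper":1,"translation":[0,0,0],"twist":[0,0,0]},{"gripper":1,"translation":[0,0,0],"twist":[0,0,0]},{"gripper":1,"translation":[0,0,0],"twist":[0,0,0]},{"gripper":1,"translation":[0,0,0],"twist":[0,0,0]}]'
for i in 1 2 3 4 5; do python3 -m handwheel '[{"gripper":1,"translation":[0,0,0],"twist":[0,0,0]},{"gripper":1,"translation":[0,0,0],"twist":[0,0,0]},{"gripper":1,"translation":[0,0,0],"twist":[0,0,0]},{"gripper":1,"translation":[0,0,0],"twist":[0,0,0]},{"gripper":1,"translation":[0,0,0],"twist":[0,0,0]}]'; done
python3 -c "
from eye import *
eye((.698,-.0197,.075),np.radians(-8))"
python3 -m handwheel '[{"gripper":1,"translation":[0,0,0.26],"twist":[0,0,0]},{"gripper":1,"translation":[0,0,0.26],"twist":[0,0,0]},{"gripper":1,"translation":[0,0,0.26],"twist":[0,0,0]},{"gripper":1,"translation":[0,0,0.26],"twist":[0,0,0]},{"gripper":1,"translation":[0,0,0.26],"twist":[0,0,0]}]'
for i in 1 2; do python3 -m handwheel '[{"gripper":1,"translation":[-0.8,-0.5,0],"twist":[0,0,-0.23]},{"gripper":1,"translation":[-0.8,-0.5,0],"twist":[0,0,-0.23]},{"gripper":1,"translation":[-0.8,-0.5,0],"twist":[0,0,-0.23]},{"gripper":1,"translation":[-0.8,-0.5,0],"twist":[0,0,-0.23]},{"gripper":1,"translation":[-0.8,-0.5,0],"twist":[0,0,-0.23]}]'; done
python3 -m handwheel '[{"gripper":1,"translation":[0,0,-0.37],"twist":[0,0,0]},{"gripper":1,"translation":[0,0,-0.37],"twist":[0,0,0]},{"gripper":1,"translation":[0,0,-0.37],"twist":[0,0,0]},{"gripper":1,"translation":[0,0,-0.37],"twist":[0,0,0]},{"gripper":1,"translation":[0,0,-0.37],"twist":[0,0,0]}]' )|grep -E "tool_pos|eye"
python3 -c "
from eye import *
eye((.494,-.1652,.0615),np.radians(-21.4))"
python3 look.py top
```

```text
tool_pos: [0.6058, -0.0065, 0.1181]
tool_pos: [0.6057, -0.0065, 0.118]
tool_pos: [0.6057, -0.0064, 0.1181]
tool_pos: [0.6057, -0.0064, 0.118]
tool_pos: [0.6057, -0.0064, 0.1181]
tool_pos: [0.6058, -0.0065, 0.1181]
x,y,z in eye 0.0649 0.0 -0.0017 ang 0.002
tool_pos: [0.6059, -0.0065, 0.1515]
tool_pos: [0.5051, -0.0694, 0.1511]
tool_pos: [0.4051, -0.132, 0.1512]
tool_pos: [0.406, -0.131, 0.1032]
x,y,z in eye 0.0648 0.0001 0.0002 ang 0.002
t 32.45 tcp [ 0.4051 -0.1305  0.102 ] ay 68.7
red 145 [391.8 218.9] [ 0.5273 -0.1777  0.073 ] [ 0.527 -0.178  0.073]
yellow 140 [325.8 215. ] [ 0.5378 -0.0095  0.073 ] [ 0.538 -0.01   0.073]
blue 136 [258.7 214. ] [0.541 0.161 0.073] [0.541 0.161 0.073]
```

```bash
(for i in 1 2 3 4 5 6 7; do python3 -m handwheel '[{"gripper":1,"translation":[0,0,0],"twist":[0,0,0]},{"gripper":1,"translation":[0,0,0],"twist":[0,0,0]},{"gripper":1,"translation":[0,0,0],"twist":[0,0,0]},{"gripper":1,"translation":[0,0,0],"twist":[0,0,0]},{"gripper":1,"translation":[0,0,0],"twist":[0,0,0]}]'; done
python3 -c "
from eye import *
eye((.494,-.1652,.0615),np.radians(-21.4))"
python3 look.py top
for i in 1 2; do python3 -m handwheel '[{"gripper":1,"translation":[0.01,0.44,0],"twist":[0,0,0.46]},{"gripper":1,"translation":[0.01,0.44,0],"twist":[0,0,0.46]},{"gripper":1,"translation":[0.01,0.44,0],"twist":[0,0,0.46]},{"gripper":1,"translation":[0.01,0.44,0],"twist":[0,0,0.46]},{"gripper":1,"translation":[0.01,0.44,0],"twist":[0,0,0.46]}]'; done
python3 -m handwheel '[{"gripper":1,"translation":[0,0,0],"twist":[0,0,0]},{"gripper":1,"translation":[0,0,0],"twist":[0,0,0]},{"gripper":1,"translation":[0,0,0],"twist":[0,0,0]},{"gripper":1,"translation":[0,0,0],"twist":[0,0,0]},{"gripper":1,"translation":[0,0,0],"twist":[0,0,0]}]')|grep -E "tool_pos|eye|red|yell|blue"|tail -6
python3 -c "
from eye import *
eye((.5021,-.0125,.0615),np.radians(5.2))"
```

```text
red 144 [391.8 218.9] [ 0.5273 -0.1778  0.073 ] [ 0.527 -0.178  0.073]
yellow 140 [325.9 215. ] [ 0.5379 -0.0097  0.073 ] [ 0.538 -0.01   0.073]
blue 136 [258.7 213.9] [0.541 0.161 0.073] [0.541 0.16  0.073]
tool_pos: [0.4069, -0.0752, 0.1043]
tool_pos: [0.4082, -0.0205, 0.1043]
tool_pos: [0.4083, -0.0218, 0.1043]
x,y,z in eye 0.0655 0.0012 -0.0007 ang 0.003
```

```bash
(for i in 1 2 3 4 5 6; do python3 -m handwheel '[{"gripper":1,"translation":[0,0,0],"twist":[0,0,0]},{"gripper":1,"translation":[0,0,0],"twist":[0,0,0]},{"gripper":1,"translation":[0,0,0],"twist":[0,0,0]},{"gripper":1,"translation":[0,0,0],"twist":[0,0,0]},{"gripper":1,"translation":[0,0,0],"twist":[0,0,0]}]'; done
python3 look.py top
for i in 1 2; do python3 -m handwheel '[{"gripper":1,"translation":[0.1,0.44,0],"twist":[0,0,0.5]},{"gripper":1,"translation":[0.1,0.44,0],"twist":[0,0,0.5]},{"gripper":1,"translation":[0.1,0.44,0],"twist":[0,0,0.5]},{"gripper":1,"translation":[0.1,0.44,0],"twist":[0,0,0.5]},{"gripper":1,"translation":[0.1,0.44,0],"twist":[0,0,0.5]}]'; done
python3 -m handwheel '[{"gripper":1,"translation":[0,0,0],"twist":[0,0,0]},{"gripper":1,"translation":[0,0,0],"twist":[0,0,0]},{"gripper":1,"translation":[0,0,0],"twist":[0,0,0]},{"gripper":1,"translation":[0,0,0],"twist":[0,0,0]},{"gripper":1,"translation":[0,0,0],"twist":[0,0,0]}]')|grep -E "tool_pos|eye|red|yell|blue"|tail -6
python3 -c "
from eye import *
eye((.5106,.1408,.0615),np.radians(34.2))"
python3 look.py top
```

```text
red 141 [376.1 206.1] [ 0.56  -0.138  0.073] [ 0.56  -0.138  0.073]
yellow 138 [325.8 214.9] [ 0.5381 -0.0096  0.073 ] [ 0.538 -0.01   0.073]
blue 136 [258.7 213.9] [0.541 0.161 0.073] [0.541 0.16  0.073]
tool_pos: [0.4209, 0.0349, 0.1043]
tool_pos: [0.4334, 0.0895, 0.1043]
tool_pos: [0.4332, 0.0882, 0.1043]
x,y,z in eye 0.065 0.001 -0.0012 ang 0.007
t 42.1 tcp [0.4332 0.0882 0.1043] ay 123.6
red 142 [376.1 206.2] [ 0.5599 -0.138   0.073 ] [ 0.56  -0.138  0.073]
yellow 139 [325.8 214.9] [ 0.5381 -0.0094  0.073 ] [ 0.538 -0.01   0.073]
blue 133 [258.7 213.9] [0.5412 0.1608 0.073 ] [0.541 0.16  0.073]
```

Red was knocked to (0.560,-0.138) during the yellow reading. Red had already been read, so I finish blue, dock the scanner, then slide red back.

```bash
(for i in 1 2 3 4 5 6; do python3 -m handwheel '[{"gripper":1,"translation":[0,0,0],"twist":[0,0,0]},{"gripper":1,"translation":[0,0,0],"twist":[0,0,0]},{"gripper":1,"translation":[0,0,0],"twist":[0,0,0]},{"gripper":1,"translation":[0,0,0],"twist":[0,0,0]},{"gripper":1,"translation":[0,0,0],"twist":[0,0,0]}]'; done)|grep tool_pos|tail -1
python3 - <<'E'
from m import *
import pickle
for nm in("top","scene"):
    c=cam(nm) if nm=="scene" else pickle.load(open("top.pkl","rb")); P=cloud(c)
    b=[x for x in blobs(c,cmask(c,"orange",110,60),100) if .3<np.median(P[x[2]],0)[0]<.5 and .3<np.median(P[x[2]],0)[1]<.45]
    for a,ce,m in b:
        uv=np.c_[np.nonzero(m)][:,::-1]; q=ray(c,uv,.045)[:,:2].astype(np.float32)*1000
        if nm=="scene": q=P[m&(P[...,2]>.035)][:,:2].astype(np.float32)*1000
        print(nm,a,ce,[[round(float(v),1) for v in r] if not np.isscalar(r) else r for r in cv2.minAreaRect(q)],np.median(P[m],0), cv2.boxPoints(cv2.minAreaRect(q)).round().tolist())
    m=(P[...,2]>.012)&(P[...,2]<.06)&(P[...,0]>.34)&(P[...,0]<.5)&(P[...,1]>.32)&(P[...,1]<.45)
    print(nm,"all",cv2.boxPoints(cv2.minAreaRect(P[m][:,:2].astype(np.float32)*1000)).round().tolist())
save(pickle.load(open("top.pkl","rb")),"dock",(145,230,215,290),8)
E
```

```text
tool_pos: [0.4332, 0.0886, 0.1043]
top 337 [174.62908012 266.0148368 ] [[411.3, 379.7], [60.2, 41.4], 11.657727241516113] [0.40905597 0.37831524 0.04432986] [[378.0, 394.0], [386.0, 353.0], [445.0, 366.0], [437.0, 406.0]]
top all [[373.0, 400.0], [384.0, 345.0], [458.0, 360.0], [447.0, 416.0]]
scene 264 [461.99242424 254.04924242] [[408.5, 383.2], [70.1, 47.5], 12.83692455291748] [0.41132651 0.38376525 0.04729652] [[369.0, 399.0], [380.0, 352.0], [448.0, 368.0], [437.0, 414.0]]
scene all [[368.0, 405.0], [380.0, 348.0], [460.0, 364.0], [448.0, 421.0]]
```

View pics/dock.png

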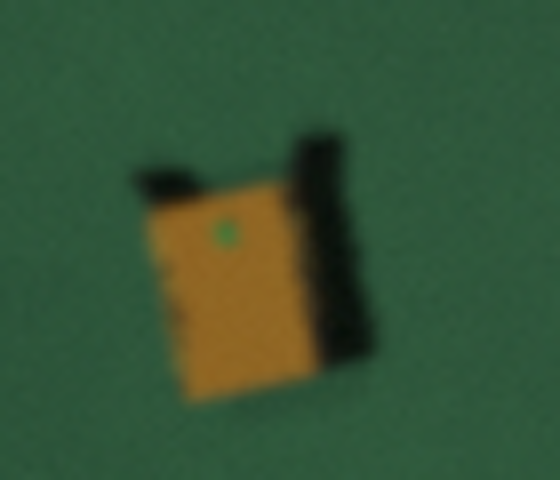

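The dock shows its orange roof, with the mouth towards +x (up) and the axis turned about 12°. I get a closer wrist view on the way.

```bash
(for i in 1 2; do python3 -m handwheel '[{"gripper":1,"translation":[0.23,0.73,0.58],"twist":[0,0,-0.38]},{"gripper":1,"translation":[0.23,0.73,0.58],"twist":[0,0,-0.38]},{"gripper":1,"translation":[0.23,0.73,0.58],"twist":[0,0,-0.38]},{"gripper":1,"translation":[0.23,0.73,0.58],"twist":[0,0,-0.38]},{"gripper":1,"translation":[0.23,0.73,0.58],"twist":[0,0,-0.38]}]'; done
python3 -m handwheel '[{"gripper":1,"translation":[0,0,0],"twist":[0,0,0]},{"gripper":1,"translation":[0,0,0],"twist":[0,0,0]},{"gripper":1,"translation":[0,0,0],"twist":[0,0,0]},{"gripper":1,"translation":[0,0,0],"twist":[0,0,0]},{"gripper":1,"translation":[0,0,0],"twist":[0,0,0]}]')|grep tool_pos|tail -1
python3 - <<'E'
from m import *
import pickle
c=cam("wrist"); pickle.dump(c,open("w4.pkl","wb")); save(c,"w4"); P=cloud(c)
print(state()["tcp_rot"].round(3).tolist())
b=lambda q:cv2.boxPoints(cv2.minAreaRect(q.astype(np.float32)*1000)).round(1).tolist()
for a,ce,m in blobs(c,cmask(c,"orange",110,60),100):
    uv=np.c_[np.nonzero(m)][:,::-1]; md=np.median(P[m],0)
    print("orange",a,ce.round(1),md.round(4),b(ray(c,uv,md[2])[:,:2]))
m=(P[...,2]>.012)&(P[...,2]<.06)&(P[...,0]>.34)&(P[...,0]<.5)&(P[...,1]>.32)&(P[...,1]<.45)
print("all",b(P[m][:,:2]))
m&=P[...,2]>.04;print("roof",m.sum(),b(P[m][:,:2]))
E
```

```text
tool_pos: [0.4904, 0.2703, 0.2488]
[[-0.979, -0.205, -0.001], [-0.205, 0.979, -0.0], [0.001, -0.0, -1.0]]
orange 3282 [444.2 117.9] [0.4091 0.38   0.0444] [[375.20001220703125, 398.1000061035156], [385.79998779296875, 349.6000061035156], [447.0, 363.1000061035156], [436.29998779296875, 411.5]]
orange 1296 [315.8 340.5] [0.5049 0.2736 0.2757] [[494.5, 277.6000061035156], [497.0, 265.5], [516.0, 269.5], [513.5, 281.6000061035156]]
all [[373.6000061035156, 403.5], [385.6000061035156, 346.5], [459.8999938964844, 362.20001220703125], [447.8999938964844, 419.20001220703125]]
roof 3365 [[373.5, 399.1000061035156], [386.5, 346.8999938964844], [459.20001220703125, 365.1000061035156], [446.20001220703125, 417.20001220703125]]
```

View pics/w4.png

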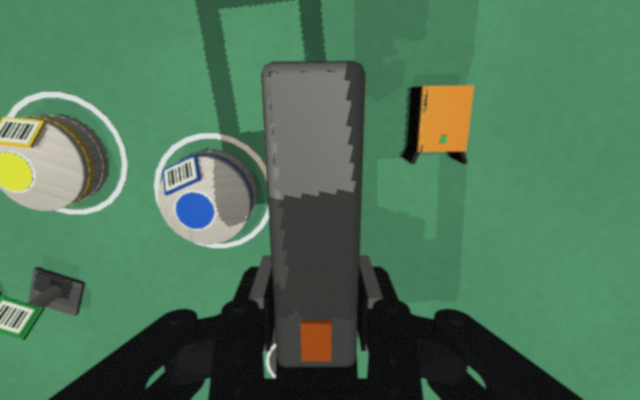

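Roof corners give the mouth middle at about (0.4415, 0.3873) and a yaw of 12.4°. The scanner sits straight in the grip, with its patch at (316,340). I go to the pre-dock pose.

```bash
(for i in 1 2; do python3 -m handwheel '[{"gripper":1,"translation":[0.31,0.58,0],"twist":[0,0,0.01]},{"gripper":1,"translation":[0.31,0.58,0],"twist":[0,0,0.01]},{"gripper":1,"translation":[0.31,0.58,0],"twist":[0,0,0.01]},{"gripper":1,"translation":[0.31,0.58,0],"twist":[0,0,0.01]},{"gripper":1,"translation":[0.31,0.58,0],"twist":[0,0,0.01]}]'; done
for i in 1 2; do python3 -m handwheel '[{"gripper":1,"translation":[0,0,-0.94],"twist":[0,0,0]},{"gripper":1,"translation":[0,0,-0.94],"twist":[0,0,0]},{"gripper":1,"translation":[0,0,-0.94],"twist":[0,0,0]},{"gripper":1,"translation":[0,0,-0.94],"twist":[0,0,0]},{"gripper":1,"translation":[0,0,-0.94],"twist":[0,0,0]}]'; done
python3 -m handwheel '[{"gripper":1,"translation":[0,0,0],"twist":[0,0,0]},{"gripper":1,"translation":[0,0,0],"twist":[0,0,0]},{"gripper":1,"translation":[0,0,0],"twist":[0,0,0]},{"gripper":1,"translation":[0,0,0],"twist":[0,0,0]},{"gripper":1,"translation":[0,0,0],"twist":[0,0,0]}]')|grep -E "tool_pos|rot|ft_"|tail -3
cat > dk.py <<'E'
from m import *
s=state(); X=-s["tcp_rot"][:,0]; a=np.radians(12.4); ex=np.array([np.cos(a),np.sin(a)]); ey=np.array([-ex[1],ex[0]])
o=s["tool_pos"]-.0195*X; d=o[:2]-[.4415,.3873]
print("origin in dock",(d@ex).round(4),(d@ey).round(4),"yaw err",(np.degrees(np.arctan2(X[1],X[0]))-12.4).round(2),"z",s["tool_pos"][2].round(4),"F",s["ft_force"].round(1))
E
python3 dk.py
python3 -c "
from m import *
c=cam('top');P=cloud(c);save(c,'pd')
m=(P[...,2]>.025)&(P[...,2]<.045)&(P[...,0]>.462)&(P[...,0]<.54)&(P[...,1]>.35)&(P[...,1]<.46)
r=cv2.minAreaRect(P[m][:,:2].astype(np.float32)*1000);print(m.sum(),r)"
```

```text
tool_pos: [0.5688, 0.4164, 0.0157]
tcp_rot: [[-0.976, -0.216, 0.002], [-0.216, 0.976, 0.001], [-0.002, 0.0, -1.0]]
ft_force: [0.2, -0.9, -1.7]
origin in dock 0.1111 0.001 yaw err 0.05 z 0.0157 F [ 0.2 -0.9 -1.7]
330 ((511.615966796875, 400.4803771972656), (61.85856628417969, 36.202571868896484), 12.625223159790039)
```

```bash
python3 -m handwheel '[{"gripper":1,"translation":[-0.25,-0.055,-0.12],"twist":[0,0,0]},{"gripper":1,"translation":[-0.25,-0.055,-0.12],"twist":[0,0,0]},{"gripper":1,"translation":[-0.25,-0.055,0],"twist":[0,0,0]},{"gripper":1,"translation":[-0.25,-0.055,0],"twist":[0,0,0]},{"gripper":1,"translation":[-0.25,-0.055,0],"twist":[0,0,0]}]'>/dev/null; python3 dk.py
for i in 1 2; do python3 -m handwheel '[{"gripper":1,"translation":[-0.25,-0.055,0],"twist":[0,0,0]},{"gripper":1,"translation":[-0.25,-0.055,0],"twist":[0,0,0]},{"gripper":1,"translation":[-0.25,-0.055,0],"twist":[0,0,0]},{"gripper":1,"translation":[-0.25,-0.055,0],"twist":[0,0,0]},{"gripper":1,"translation":[-0.25,-0.055,0],"twist":[0,0,0]}]'>/dev/null; python3 dk.py; done
```

```text
origin in dock 0.0779 0.0009 yaw err 0.05 z 0.0085 F [ 0.5  0.7 -0.1]
origin in dock 0.0462 0.0009 yaw err 0.05 z 0.0085 F [1.6 0.  1.2]
origin in dock 0.0142 0.0009 yaw err 0.04 z 0.0085 F [1.9 0.1 1.7]
```

```bash
python3 -m handwheel '[{"gripper":1,"translation":[-0.08,-0.02,0],"twist":[0,0,0]},{"gripper":1,"translation":[0,0,0],"twist":[0,0,0]},{"gripper":1,"translation":[0,0,0],"twist":[0,0,0]},{"gripper":1,"translation":[0,0,0],"twist":[0,0,0]},{"gripper":1,"translation":[0,0,0],"twist":[0,0,0]}]'>/dev/null; python3 dk.py
python3 -m handwheel '[{"gripper":0,"translation":[0,0,0],"twist":[0,0,0]},{"gripper":-1,"translation":[0,0,0],"twist":[0,0,0]},{"gripper":-1,"translation":[0,0,0],"twist":[0,0,0]},{"gripper":-1,"translation":[0,0,0],"twist":[0,0,0]},{"gripper":-1,"translation":[0,0,0],"twist":[0,0,0]}]'>/dev/null; python3 dk.py
for i in 1 2; do python3 -m handwheel '[{"gripper":-1,"translation":[0,0,0.8],"twist":[0,0,0]},{"gripper":-1,"translation":[0,0,0.8],"twist":[0,0,0]},{"gripper":-1,"translation":[0,0,0.8],"twist":[0,0,0]},{"gripper":-1,"translation":[0,0,0.8],"twist":[0,0,0]},{"gripper":-1,"translation":[0,0,0.8],"twist":[0,0,0]}]'|grep tool_pos; done
python3 - <<'E'
from m import *
c=cam("wrist"); save(c,"w5"); P=cloud(c)
b=lambda q:cv2.boxPoints(cv2.minAreaRect(q.astype(np.float32)*1000)).round(1).tolist()
for a,ce,m in blobs(c,cmask(c,"orange",110,60),40):
    uv=np.c_[np.nonzero(m)][:,::-1]; md=np.median(P[m],0); print("orange",a,ce.round(1),md.round(4),b(ray(c,uv,md[2])[:,:2]))
E
python3 look.py top
```

```text
origin in dock 0.0116 0.0009 yaw err 0.04 z 0.0085 F [-1.4 -0.   6.5]
origin in dock 0.0122 0.0007 yaw err 0.04 z 0.0081 F [-0.2 -0.2  0.1]
tool_pos: [0.4724, 0.3948, 0.1091]
tool_pos: [0.4723, 0.3948, 0.2091]
orange 3607 [315.8 111.7] [0.409  0.3807 0.0446] [[375.1000061035156, 397.1000061035156], [385.29998779296875, 350.8999938964844], [446.5, 364.29998779296875], [436.29998779296875, 410.6000061035156]]
orange 253 [315.8 197.7] [0.4865 0.3982 0.0355] [[476.1000061035156, 401.8999938964844], [478.70001220703125, 389.79998779296875], [497.0, 393.79998779296875], [494.29998779296875, 405.8999938964844]]
t 52.85 tcp [0.4739 0.3958 0.2115] ay 102.5
red 140 [376.1 206.2] [ 0.56   -0.1381  0.073 ] [ 0.56  -0.138  0.073]
yellow 137 [325.8 214.9] [ 0.538  -0.0095  0.073 ] [ 0.538 -0.01   0.073]
blue 135 [258.6 214. ] [0.541  0.1611 0.073 ] [0.541 0.16  0.073]
```

View pics/w5.png

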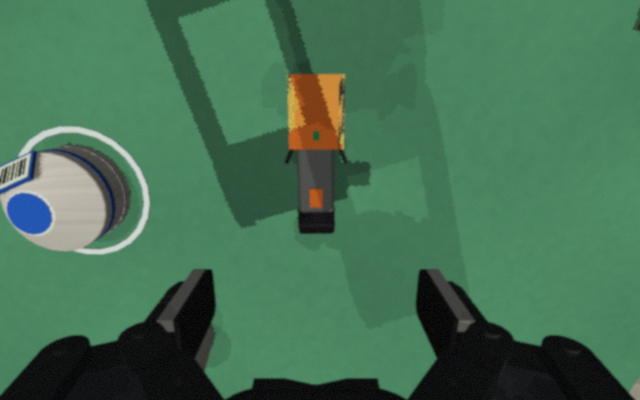

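The scanner is home: the orange patch at (316,198) puts its origin at about 12 mm in the dock frame, laterally within 1 mm. Now I bring red back to its bay from the far side.

```bash
for i in 1 2 3 4; do python3 -m handwheel '[{"gripper":0.3,"translation":[0.274,-0.944,0],"twist":[0,0,0.33]},{"gripper":0.3,"translation":[0.274,-0.944,0],"twist":[0,0,0.33]},{"gripper":0.3,"translation":[0.274,-0.944,0],"twist":[0,0,0.33]},{"gripper":0.3,"translation":[0.274,-0.944,0],"twist":[0,0,0.33]},{"gripper":0.3,"translation":[0.274,-0.944,0],"twist":[0,0,0.33]}]'; done|tail -5
for i in 1 2; do python3 -m handwheel '[{"gripper":0.3,"translation":[0,0,-0.5],"twist":[0,0,0]},{"gripper":0.3,"translation":[0,0,-0.5],"twist":[0,0,0]},{"gripper":0.3,"translation":[0,0,-0.5],"twist":[0,0,0]},{"gripper":0.3,"translation":[0,0,-0.5],"twist":[0,0,0]},{"gripper":0.3,"translation":[0,0,0],"twist":[0,0,0]}]'; done|grep -E "tool_pos"
python3 look.py top; python3 look.py wrist; python3 look.py scene
```

```text
tool_pos: [0.6091, -0.0779, 0.2067]
tcp_rot: [[-0.638, -0.77, -0.002], [-0.77, 0.638, 0.001], [0.001, 0.002, -1.0]]
ft_force: [0.9, 0.1, 0.2]
width: 0.0299
grasp_force: 0.0
tool_pos: [0.6077, -0.0757, 0.1554]
tool_pos: [0.608, -0.0767, 0.1057]
t 55.9 tcp [ 0.6087 -0.0769  0.1069] ay 140.3
red 151 [376.2 206.3] [ 0.5595 -0.1383  0.073 ] [ 0.56  -0.138  0.073]
blue 134 [258.7 214. ] [0.541 0.161 0.073] [0.541 0.16  0.073]
t 55.95 tcp [ 0.6093 -0.0771  0.1079] ay 140.3
red 849 [366.5  71.3] [ 0.5333 -0.1292  0.073 ] [ 0.534 -0.131  0.07 ]
red 4666 [312.3  94.3] [ 0.5597 -0.1377  0.073 ] [ 0.56  -0.138  0.073]
yellow 109 [545.3 231.2] [ 0.5077 -0.0022  0.073 ] [0.509 0.005 0.069]
yellow 2237 [492.2 261.4] [ 0.5395 -0.005   0.073 ] [ 0.54  -0.005  0.073]
t 56.0 tcp [ 0.6098 -0.0772  0.1085] ay 140.3
red 57 [302.3 189.9] [ 0.5579 -0.1381  0.073 ] [ 0.561 -0.133  0.076]
yellow 54 [335.3 204.9] [ 0.5356 -0.0079  0.073 ] [ 0.538 -0.007  0.076]
blue 82 [374.8 231.1] [0.5389 0.1603 0.073 ] [0.541 0.163 0.076]
```

```bash
(python3 -m handwheel '[{"gripper":0.3,"translation":[0,0,-0.74],"twist":[0,0,0]},{"gripper":0.3,"translation":[0,0,-0.74],"twist":[0,0,0]},{"gripper":0.3,"translation":[0,0,-0.74],"twist":[0,0,0]},{"gripper":0.3,"translation":[0,0,-0.74],"twist":[0,0,0]},{"gripper":0.3,"translation":[0,0,-0.74],"twist":[0,0,0]}]'
for i in 1 2; do python3 -m handwheel '[{"gripper":0.3,"translation":[-0.17,-0.21,0],"twist":[0,0,0]},{"gripper":0.3,"translation":[-0.17,-0.21,0],"twist":[0,0,0]},{"gripper":0.3,"translation":[-0.17,-0.21,0],"twist":[0,0,0]},{"gripper":0.3,"translation":[-0.17,-0.21,0],"twist":[0,0,0]},{"gripper":0.3,"translation":[-0.17,-0.21,0],"twist":[0,0,0]}]'; done
python3 -m handwheel '[{"gripper":0.3,"translation":[-0.1,-0.12,0],"twist":[0,0,0]},{"gripper":0.3,"translation":[-0.1,-0.12,0],"twist":[0,0,0]},{"gripper":0.3,"translation":[0,0,0],"twist":[0,0,0]},{"gripper":0.3,"translation":[0,0,0],"twist":[0,0,0]},{"gripper":0.3,"translation":[0,0,0],"twist":[0,0,0]}]')|grep -E "tool_pos|ft_"
python3 look.py top; python3 look.py scene
```

```text
tool_pos: [0.6104, -0.0774, 0.0161]
ft_force: [0.6, 0.3, 0.7]
tool_pos: [0.5892, -0.1038, 0.0172]
ft_force: [2.9, 2.9, 3.0]
tool_pos: [0.5682, -0.1299, 0.0171]
ft_force: [4.1, 5.8, 4.0]
tool_pos: [0.5625, -0.136, 0.0162]
ft_force: [3.3, 0.7, 2.6]
t 58.05 tcp [ 0.5625 -0.136   0.0161] ay 140.3
red 68 [394.  222.2] [ 0.5188 -0.1834  0.073 ] [ 0.519 -0.183  0.073]
yellow 140 [325.7 214.9] [ 0.538  -0.0093  0.073 ] [ 0.538 -0.01   0.073]
blue 135 [258.7 213.9] [0.541  0.1609 0.073 ] [0.541 0.16  0.073]
t 58.1 tcp [ 0.5624 -0.1359  0.016 ] ay 140.3
yellow 65 [334.8 204.6] [ 0.536 -0.01   0.073] [ 0.538 -0.007  0.076]
blue 81 [374.8 231.1] [0.539  0.1605 0.073 ] [0.541 0.163 0.075]
```

Back out, lift, wait clear, and check everything.

```bash
(for i in 1; do python3 -m handwheel '[{"gripper":0.3,"translation":[0.17,0.21,0],"twist":[0,0,0]},{"gripper":0.3,"translation":[0.17,0.21,0],"twist":[0,0,0]},{"gripper":0.3,"translation":[0.17,0.21,0],"twist":[0,0,0]},{"gripper":0.3,"translation":[0.17,0.21,0],"twist":[0,0,0]},{"gripper":0.3,"translation":[0.17,0.21,0],"twist":[0,0,0]}]'; done
for i in 1 2; do python3 -m handwheel '[{"gripper":0.3,"translation":[0,0,1],"twist":[0,0,0]},{"gripper":0.3,"translation":[0,0,1],"twist":[0,0,0]},{"gripper":0.3,"translation":[0,0,1],"twist":[0,0,0]},{"gripper":0.3,"translation":[0,0,1],"twist":[0,0,0]},{"gripper":0.3,"translation":[0,0,1],"twist":[0,0,0]}]'; done
for i in 1 2; do python3 -m handwheel '[{"gripper":0.3,"translation":[-0.9,0.1,0],"twist":[0,0,0]},{"gripper":0.3,"translation":[-0.9,0.1,0],"twist":[0,0,0]},{"gripper":0.3,"translation":[-0.9,0.1,0],"twist":[0,0,0]},{"gripper":0.3,"translation":[-0.9,0.1,0],"twist":[0,0,0]},{"gripper":0.3,"translation":[-0.9,0.1,0],"twist":[0,0,0]}]'; done)|grep tool_pos|tail -1
python3 -c "
from m import *
c=cam('top'); save(c,'fin',f=1.25)"
python3 look.py top
```

```text
tool_pos: [0.3573, -0.0838, 0.2659]
t 60.7 tcp [ 0.3562 -0.0834  0.2659] ay 140.2
red 146 [393.  219.4] [ 0.526  -0.1809  0.073 ] [ 0.527 -0.181  0.073]
yellow 140 [325.8 214.9] [ 0.538  -0.0095  0.073 ] [ 0.538 -0.01   0.073]
blue 135 [258.7 213.9] [0.541  0.1609 0.073 ] [0.541 0.16  0.073]
```

View pics/fin.png

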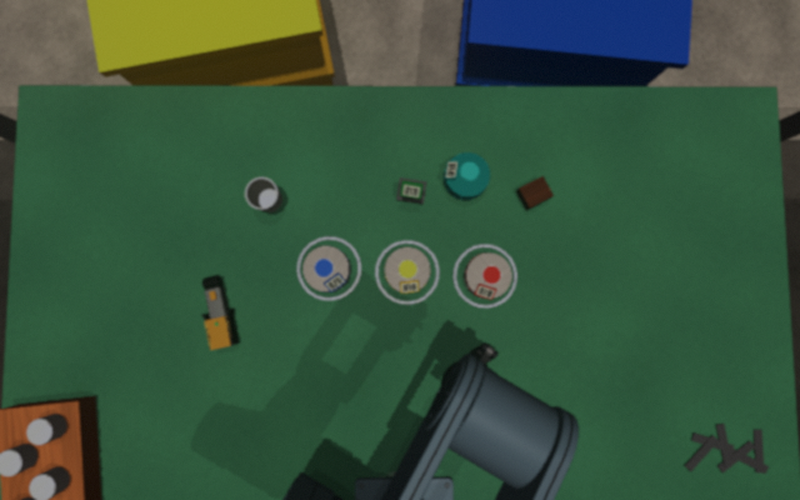

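Blue (329,268), yellow (407,272) and red (485,276) are all inside their rings. The scanner is in its sleeve at (217,312), and the cup and block have not moved.

```bash
python3 -c "
from station import hand_in
print(hand_in())"
```

```text
the job is handed in; nothing more can be done
None
```

I handed the job in at about 61 s with no verdict returned: all three caddies measure within about 5 mm of their bay centres (red was knocked out mid-run and pushed back), station, red, yellow and blue were each held about 3 s on my computed poses, and the scanner is home in its sleeve.

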